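Trial-fit a worm-drive band clamp on a barbed gauge stub

ROBOT

A 6-joint arm with a two-finger parallel gripper is mounted at the origin on the work surface. World frame = base frame: x ahead of the robot, y to its left, z up, the work surface at z = 0. Lengths are in m, angles in rad, forces in N, time in s.
With the tool pointing down it reaches from about 0.35 to 0.95 m from the base axis. Payload 17.4 kg.
Tool frame: the origin (TCP) lies at the centre of the arm's flange, where the gripper is bolted on; the fingertips stand 186 mm ahead of it and the grasp point (between the pads) lies 167 mm ahead of it; x points along the fingers, y is the direction in which the jaws open and shut, and the axes are right-handed (so a half turn about x gives the same grasp; the last joint's range is limited). The gripper opens to 93 mm and grips with 3 to 60 N. Pads are 15 mm wide; open, the fingers measure 128 mm over their backs; the gripper's body (75 mm by 188 mm) begins 65 mm behind the grasp point.
Start: joints at [-1.181, 0.116, 1.442, -0, 1.584, -0.038], TCP at [0.28, -0.614, 0.405] pointing down, gripper open.
Joint ranges: [-2.83, 2.83], [-0.83, 2.19], [0.07, 2.5], [-1.14, 4.28], [0.01, 3], [-2.97, 2.97]. Speed limits (rad/s): [1.89, 1.89, 2.22, 3.14, 3.14, 3.14].

INTERFACE

Orientations are given as [roll, pitch, yaw] about the fixed x, y, z axes, in that order (R = Rz(yaw) Ry(pitch) Rx(roll)).
In Python, from bench import env, capture, order gives the robot as it stands.
- The arm moves only by the tool servo_tool, never from a script. Its arguments are lists of equal length, an entry for each row: "dr": the turn, a rotation vector about the tool's x, y, z in rad, a list of three; "offset": the shift along the tool's x, y, z in cm, a list of three; "claw": the opening, from 0 (shut) to 1 (fully open). In form: {"dr": [[wx, wy, wz], ...], "offset": [[x, y, z], ...], "claw": [claw, ...]}. A call has exactly 5 rows; each row shifts and turns the pose as measured when the row begins, along the tool's axes as they then stand; what a row does not reach is not made up. A row lasts 1/12 s, in which the tool goes at most 41.7 mm and 7.16 degrees, less where a joint would pass 70% of its speed; a pose out of reach is approached as far as the arm can. A call with a gripper value outside its range is refused whole. The fingers move at their own pace and stop on an object; "force" is the grip in N (left out, the last holds). Time passes only in rows, so rows that do not move let the fingers close, or fill a call up. It gives the time, the measured TCP pose, the force and the opening at its end, in the units of the state.
- env.sense(): the state, without advancing time (a new reading comes with each control period).
- capture(name): name is "side" or "top" or "wrist"; returns a dict with "frame" (420x560x3 uint8, blue, green, red), "fovy" (degrees; the focal length in pixels is half the picture's height over the tangent of half this angle, whatever the lens; pixels are square), "cx", "cy" (the principal point, pixels), "extrinsics" (4x4, takes a point from world to camera coordinates); the wrist camera has in their place "hand_eye" (4x4, takes a point from camera to tool coordinates, whose origin is the TCP and whose axes are the tool frame's). Camera axes: x right, y down, z forward; pixel columns grow to the right and rows downward; lengths in m; the calibration is good to about 2 mm. The wrist camera is an equidistant fisheye: a pixel r from the principal point sees the ray r / f radians off the axis. A picture is of the moment at which its call begins: read the wrist's pose just before it. There is no depth.
- order.job_done(): hands the job in, once; it reports no verdict.
The state is a dict: "t": time; "joint_pos": joint angles; "joint_velocities": joint speeds; "effort": joint torques, N m; "tool_pos": TCP position; "orientation": TCP orientation; "ft_force": force on the tool from outside, world axes, zero at the start; "ft_torque": the same for the moment, N m; "opening": finger opening in m.
Only numpy, scipy, OpenCV 4.12 (cv2) and the standard library are available. Lean on these libraries where they do the work, as an engineer would, in place of code of your own. Each camera call takes 0.05 s, during which the arm holds its last target.

TASK

Trial-fit the larger band clamp on the gauge fixture: take it from its cradle and slide its band over the barbed stub until it is fully home against the collar, the clamp upright with its housing over the rest post. Then turn its wing screw clockwise, regrasping as often as needed, until the band is snug on the stub: you will feel it stiffen, and do not force it far beyond that. Leave the smaller clamp in its own cradle.

Things in the scene. Friction and masses are not known exactly. Their poses are not given: they have to be found in the camera images.
- clamp: Larger worm-drive band clamp, bare steel, 110 mm long, 0.28 kg, standing in a plastic cradle (lift straight up to free it). Origin: centre of its round band; own x = band axis (level), z up, screw housing on the -y side. Band 22 mm wide along x, inner radius 36 mm, outer 39. Its +y half starts drawn in by an unknown 0 to 9 mm and moves to -y as the screw is turned.
- clamp_housing (a point): Centre of the larger clamp's screw housing, 64 mm to -y of the band's axis and 24 mm above it; axes as clamp. Steel block 30 mm along x (pinch across this), 22 along y, 24 high. Under it a foot 14 mm wide along x and 10 mm deep, which stands on a post 16 mm wide along x (in the cradle, and later on the fixture): fingertips that reach lower than the foot would strike the post when sliding.
- clamp_wing: Black upright wing screw on the housing: blade 28 mm along own x, 8 thick along y, 4 to 28 mm above this origin, which is on the screw axis 2 mm above the housing. Clockwise from above tightens: never tight in the first 1.5 rad, snug after 2 to 4. Loose drag up to 0.15 N m either way, stays where left; once the band bears, +0.35 N m per rad: 0.25 is snug, 0.45 forced.
- fixture: Gauge fixture fixed to the bench; level aluminium stub points to its own -x. Origin on the bench under the stub axis, which is 85 mm up. Tip at x = -54 mm (radius 21), two barbs (radius 28.5 at x = -32 and -18), waist radius 27, collar radius 40 with its face at x = +16; grey block behind. Dark rest post for the housing's foot: y = -75 to -42 mm, 16 wide along x about x = 5, top 87 mm up.
- seat (a point): Point on the stub's axis where the band's centre lies when the band is against the collar: 5 mm along the fixture's x from its origin, 85 mm up. Axes as the fixture: stub points to -x, rest post on the -y side. A seated clamp has its axes along these, and when snug sits 9 to 14 mm to +y of this point.
- small_clamp: Smaller band clamp (band inner radius 20 mm) in its own cradle; it does not fit the stub. Origin: centre of its band; axes as the larger clamp. Leave it.

How it is judged:
On the way:
1. the band is round the stub, home against the collar (x of clamp in the frame of seat between -0.006 and 0.006 m and distance between clamp and seat below 0.022 m and angle between the x axis of clamp and the x axis of seat, either way round below 0.15 rad and angle between clamp's own z axis and vertical below 0.2 rad), for 0.2 s.
At the end, for the whole second after the job is handed in: The larger clamp is at rest on the stub: band within 6 mm of home against the collar, its centre within 22 mm of the seat and its axis within 0.15 rad of the stub's, upright to 0.2 rad, gripping so that its contact forces on the fixture add up to over 20 N (all of step 1 and contact force between clamp and fixture above 20 N and linear speed of clamp below 0.02 m/s); the robot touches nothing.
It fails at once if the smaller clamp is disturbed (distance of small_clamp from where it was at the start of the episode above 0.03 m).
It fails at once if the clamp is forced: squeezed or pushed on the fixture with over 160 N (contact force between clamp and fixture above 160 N).
It also fails if it takes over 67 s, if anything falls off the work surface, if the arm or the gripper's body presses on something with over 40 N, if the wrist force passes 120 N, or if a joint passes its speed limit or range.

## Working session

There is one attempt and no reset: what is moved stays moved. The work goes in short steps, Python scripts to look and compute and a tool call to move; the robot and the scene stay as the last step left them, time stands still between calls to the robot, and variables do not carry over. Pictures are saved under pics/ and viewed, and the job is handed in when it is done.

Besides the shell and the picture viewer there is one more tool, called after "Call:" in YAML: its name, and indented under it one key for each argument. servo_tool: Moves the arm, as the interface text tells. Its arguments: {"type":"object","properties":{"dr":{"type":"array"},"offset":{"type":"array"},"claw":{"type":"array"},"force":{"type":"number"}},"required":["dr","offset","claw"]}

```bash
ls; mkdir -p pics; python3 - <<'E'
from bench import env,capture,order
import cv2,numpy as np
print(env.sense())
for n in ("side","top","wrist"):
    c=capture(n); cv2.imwrite(f"pics/{n}0.png",c["frame"]); 
    print(n,{k:(np.round(v,4).tolist() if not np.isscalar(v) else v) for k,v in c.items() if k!="frame"})
E
```

```text
pics
{'t': 0.0, 'joint_pos': array([-1.18077450e+00,  1.16461944e-01,  1.44225001e+00, -1.41388075e-05,
        1.58402208e+00, -3.77680303e-02]), 'joint_velocities': array([-0.00068592,  0.00014165,  0.00073484, -0.00140364, -0.00018227,
        0.00041181]), 'effort': array([-1.85082048e-03, -7.21269751e+01, -6.22608018e+01,  7.78928236e-02,
        2.37519492e-02, -1.01695807e-04]), 'tool_pos': array([ 0.28004262, -0.61417147,  0.40403075]), 'orientation': array([-1.59617842,  1.56965486,  1.97320391]), 'ft_force': array([ 0.39260167,  0.744555  , -0.14981903]), 'ft_torque': array([ 0.01012159, -0.02581973, -0.02641772]), 'opening': 0.09278597533410143}
side {'fovy': 46.91249304893442, 'cx': 275.975917281792, 'cy': 205.6234639916362, 'extrinsics': [[-0.931, -0.3644, -0.0191, 0.4946], [-0.184, 0.5138, -0.8379, 0.183], [0.3152, -0.7766, -0.5454, 0.8725], [0.0, 0.0, 0.0, 1.0]]}
top {'fovy': 57.565476805676134, 'cx': 279.15683115539025, 'cy': 209.08604804540653, 'extrinsics': [[-0.0962, -0.9954, 0.0016, 0.0156], [-0.9743, 0.0938, -0.2046, 0.5713], [0.2035, -0.0212, -0.9788, 0.7869], [0.0, 0.0, 0.0, 1.0]]}
wrist {'fovy': 65.70646984690485, 'cx': 282.0249092053716, 'cy': 207.5271300755748, 'hand_eye': [[-0.0006, -0.2437, 0.9698, 0.0193], [1.0, 0.0001, 0.0006, 0.0011], [-0.0003, 0.9698, 0.2437, -0.0682], [0.0, 0.0, 0.0, 1.0]]}
```

View pics/side0.png

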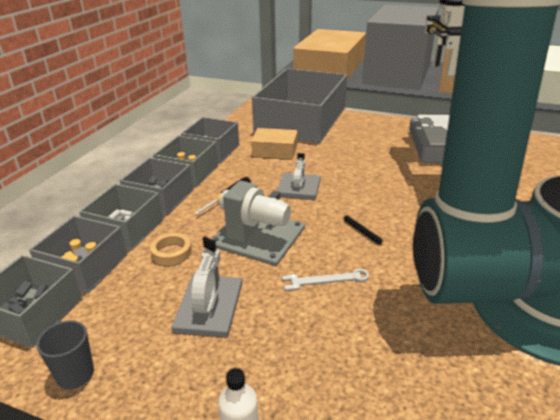

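View pics/top0.png

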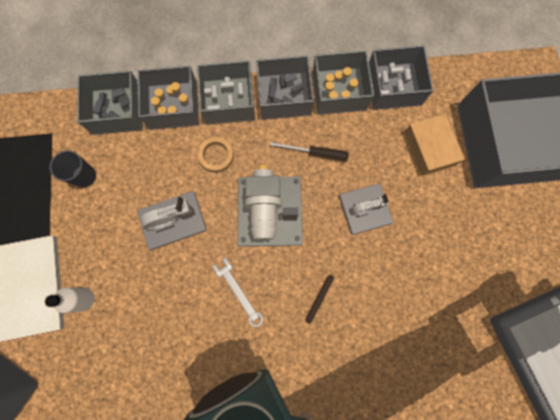

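View pics/wrist0.png

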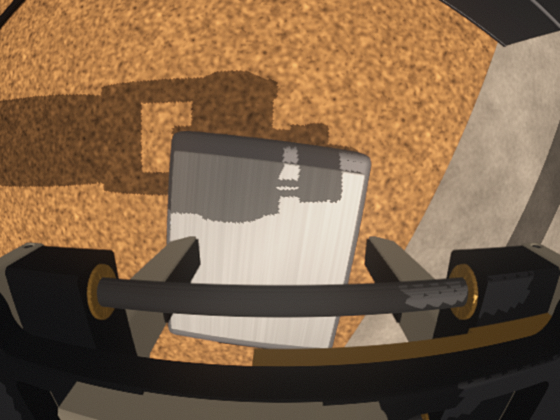

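```bash
cat > h.py <<'E'
import numpy as np,cv2
from scipy.spatial.transform import Rotation as R
H,W=420,560
def foc(c): return H/2/np.tan(np.radians(c["fovy"])/2)
def proj(c,P,T=None):
    """world->pixel. T: tool pose 4x4 for wrist"""
    P=np.atleast_2d(P); f=foc(c)
    E=c["extrinsics"] if "extrinsics" in c else np.linalg.inv(T@c["hand_eye"])
    q=P@E[:3,:3].T+E[:3,3]
    if "extrinsics" in c: uv=q[:,:2]/q[:,2:]*f
    else:
        r=np.linalg.norm(q[:,:2],axis=1,keepdims=True); th=np.arctan2(r,q[:,2:]); uv=q[:,:2]/np.maximum(r,1e-9)*th*f
    return uv+[c["cx"],c["cy"]]
def ray(c,uv,T=None):
    f=foc(c); d=(np.array(uv,float)-[c["cx"],c["cy"]])/f
    if "extrinsics" in c: v=np.array([d[0],d[1],1]); Ti=np.linalg.inv(c["extrinsics"])
    else:
        th=np.linalg.norm(d); v=np.r_[d/max(th,1e-9)*np.sin(th),np.cos(th)]; Ti=T@c["hand_eye"]
    v=Ti[:3,:3]@v; return Ti[:3,3],v/np.linalg.norm(v)
def atz(c,uv,z,T=None):
    o,v=ray(c,uv,T); return o+v*(z-o[2])/v[2]
def tri(rs):
    A=0;b=0
    for o,v in rs:
        M=np.eye(3)-np.outer(v,v); A=A+M; b=b+M@o
    p=np.linalg.solve(A,b); return p,[float(np.linalg.norm((np.eye(3)-np.outer(v,v))@(p-o))) for o,v in rs]
def tool(s):
    T=np.eye(4); T[:3,:3]=R.from_euler("xyz",s["orientation"]).as_matrix(); T[:3,3]=s["tool_pos"]; return T
def crop(c,x0,y0,x1,y1,name,k=6):
    cv2.imwrite(name,cv2.resize(c["frame"][y0:y1,x0:x1],None,fx=k,fy=k,interpolation=cv2.INTER_CUBIC))
E
python3 - <<'E'
from h import *
import cv2
f={"frame":cv2.imread("pics/top0.png")};crop(f,125,160,325,260,"pics/t1.png",4)
f={"frame":cv2.imread("pics/side0.png")};crop(f,160,140,320,340,"pics/s1.png",3)
from bench import env,capture
s=env.sense();T=tool(s);print(T.round(3))
E
```

```text
[[-0.     0.415 -0.91   0.28 ]
 [ 0.001 -0.91  -0.415 -0.614]
 [-1.    -0.001 -0.     0.404]
 [ 0.     0.     0.     1.   ]]
```

View pics/t1.png

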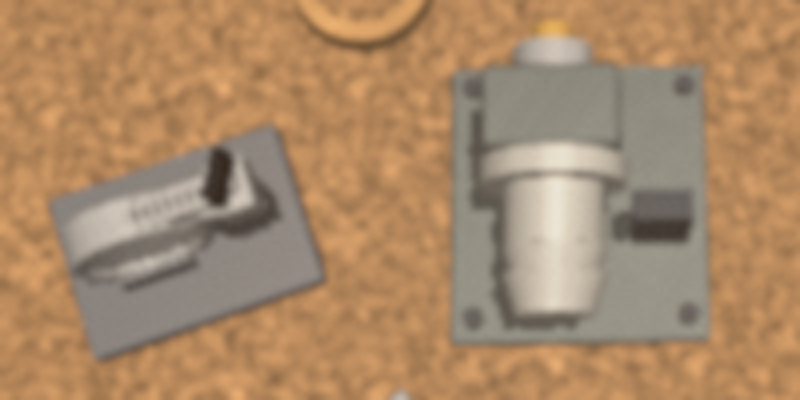

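View pics/s1.png

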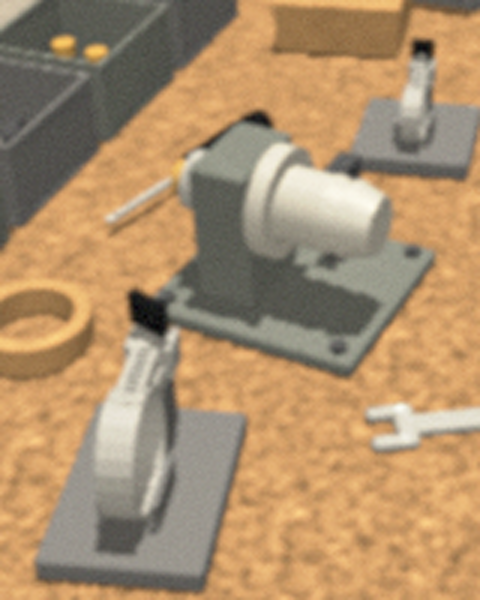

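```bash
python3 - <<'E'
from h import *
from bench import env,capture
t=capture("top");s=capture("side")
tp=lambda x,y:(125+x/4,160+y/4); sp=lambda x,y:(160+x/3,140+y/3)
print("wing",tri([ray(t,tp(218,175)),ray(s,sp(149,312))]))
print("tip axis", tri([ray(t,tp(553,305)),ray(s,sp(373,226))]))
# fixture post top centre at z .087, stub silhouettes
print("post",atz(t,tp(662,206),.087))
print("collar L,R",atz(t,tp(482,175),.085),atz(t,tp(626,172),.085))
print("tip L,R",atz(t,tp(517,308),.085),atz(t,tp(595,308),.085))
print("plate corners",[atz(t,tp(*p),.008).round(3) for p in((453,70),(704,68),(708,340),(454,341))])
print("cradle corners",[atz(t,tp(*p),.008).round(3) for p in((50,200),(272,126),(325,278),(97,358))])
E
```

```text
wing (array([0.59115259, 0.16751156, 0.10900359]), [0.00019067646866221925, 0.00019067646866248217])
tip axis (array([5.10440977e-01, 4.96644632e-04, 8.28648803e-02]), [0.0005549151651075139, 0.0005549151651075547])
post [ 0.55674565 -0.06235519  0.087     ]
collar L,R [0.58332648 0.03209945 0.085     ] [ 0.57755423 -0.04509481  0.085     ]
tip L,R [0.50983913 0.01934317 0.085     ] [ 0.50588752 -0.02163571  0.085     ]
plate corners [array([0.667, 0.049, 0.008]), array([ 0.654, -0.1  ,  0.008]), array([ 0.492, -0.085,  0.008]), array([0.505, 0.061, 0.008])]
cradle corners [array([0.61 , 0.291, 0.008]), array([0.643, 0.159, 0.008]), array([0.549, 0.133, 0.008]), array([0.515, 0.266, 0.008])]
```

```bash
cat >> h.py <<'E'
def down(p,yaw):
    """tool pose pointing down, tool y at angle yaw, grasp point at p"""
    c,s=np.cos(yaw),np.sin(yaw)
    T=np.eye(4); x=np.array([0,0,-1.]); y=np.array([c,s,0]); T[:3,:3]=np.c_[x,y,np.cross(x,y)]; T[:3,3]=np.array(p)-.167*x; return T
def plan(T,G,step=.040,ang=.12,n=None):
    v=G[:3,3]-T[:3,3]; w=R.from_matrix(G[:3,:3]@T[:3,:3].T).as_rotvec()
    m=max(int(np.ceil(max(np.linalg.norm(v)/step,np.linalg.norm(w)/ang))),1)
    if n: m=max(n,m)
    Rm=T[:3,:3].copy(); dr=[];of=[]
    for i in range(m):
        of.append((Rm.T@v/m*100).round(2).tolist()); dr.append((Rm.T@w/m).round(4).tolist()); Rm=R.from_rotvec(w/m).as_matrix()@Rm
    for k in range(0,m,5): print("dr",dr[k:k+5],"\nof",of[k:k+5])
def go(p,yaw,**k):
    from bench import env
    s=env.sense(); T=tool(s); print("t",s["t"],"gp",(T[:3,3]+.167*T[:3,0]).round(4),"yaw",np.arctan2(T[1,1],T[0,1]).round(4),"q",s["joint_pos"].round(2),"F",s["ft_force"].round(1),"M",s["ft_torque"].round(2),"op",round(s["opening"],4))
    if p is not None: plan(T,down(p,yaw),**k)
E
python3 -c "
from h import *
go([.59,.15,.24],.25)"
```

```text
t 0.25 gp [ 0.28   -0.6141  0.2374] yaw -1.143 q [-1.18  0.12  1.44 -0.    1.58 -0.04] F [ 0.6 -0.  -0.1] M [-0.01  0.    0.02] op 0.0934
dr [[-0.0663, -0.0, 0.0], [-0.0663, -0.0, 0.0], [-0.0663, -0.0, 0.0], [-0.0663, -0.0, 0.0], [-0.0663, -0.0, 0.0]] 
of [[-0.01, -2.7, -2.85], [-0.01, -2.5, -3.03], [-0.01, -2.3, -3.18], [-0.01, -2.08, -3.33], [-0.01, -1.86, -3.46]]
dr [[-0.0663, -0.0, 0.0], [-0.0663, -0.0, 0.0], [-0.0663, -0.0, 0.0], [-0.0663, -0.0, 0.0], [-0.0663, -0.0, 0.0]] 
of [[-0.01, -1.62, -3.58], [-0.01, -1.38, -3.68], [-0.01, -1.14, -3.76], [-0.01, -0.88, -3.83], [-0.01, -0.63, -3.88]]
dr [[-0.0663, -0.0, 0.0], [-0.0663, -0.0, 0.0], [-0.0663, -0.0, 0.0], [-0.0663, -0.0, 0.0], [-0.0663, -0.0, 0.0]] 
of [[-0.01, -0.37, -3.91], [-0.01, -0.11, -3.93], [-0.01, 0.15, -3.92], [-0.01, 0.41, -3.91], [-0.01, 0.67, -3.87]]
dr [[-0.0663, -0.0, 0.0], [-0.0663, -0.0, 0.0], [-0.0663, -0.0, 0.0], [-0.0663, -0.0, 0.0], [-0.0663, -0.0, 0.0]] 
of [[-0.01, 0.92, -3.82], [-0.01, 1.17, -3.75], [-0.01, 1.42, -3.66], [-0.01, 1.66, -3.56], [-0.01, 1.89, -3.44]]
dr [[-0.0663, -0.0, 0.0]] 
of [[-0.01, 2.12, -3.31]]
```

Call:
servo_tool:
  dr:
    - [-0.066, 0, 0]
    - [-0.066, 0, 0]
    - [-0.066, 0, 0]
    - [-0.066, 0, 0]
    - [-0.066, 0, 0]
  offset:
    - [0, -2.7, -2.85]
    - [0, -2.5, -3.03]
    - [0, -2.3, -3.18]
    - [0, -2.08, -3.33]
    - [0, -1.86, -3.46]
  claw: [0.6, 0.6, 0.6, 0.6, 0.6]

```text
t: 0.67
tool_pos: [0.3528, -0.4312, 0.4009]
orientation: [-1.642, 1.566, 2.261]
ft_force: [0.5, 0.2, 0.7]
opening: 0.0642
```

Call:
servo_tool:
  dr:
    - [-0.066, 0, 0]
    - [-0.066, 0, 0]
    - [-0.066, 0, 0]
    - [-0.066, 0, 0]
    - [-0.066, 0, 0]
  offset:
    - [0, -1.62, -3.58]
    - [0, -1.38, -3.68]
    - [0, -1.14, -3.76]
    - [0, -0.88, -3.83]
    - [0, -0.63, -3.88]
  claw: [0.6, 0.6, 0.6, 0.6, 0.6]

```text
t: 1.08
tool_pos: [0.4259, -0.2393, 0.4013]
orientation: [-2.129, 1.567, 2.119]
ft_force: [0.8, 0.1, -0.0]
opening: 0.0557
```

Call:
servo_tool:
  dr:
    - [-0.066, 0, 0]
    - [-0.066, 0, 0]
    - [-0.066, 0, 0]
    - [-0.066, 0, 0]
    - [-0.066, 0, 0]
  offset:
    - [0, -0.37, -3.91]
    - [0, -0.11, -3.93]
    - [0, 0.15, -3.92]
    - [0, 0.41, -3.91]
    - [0, 0.67, -3.87]
  claw: [0.6, 0.6, 0.6, 0.6, 0.6]

```text
t: 1.5
tool_pos: [0.4961, -0.0456, 0.4028]
orientation: [2.6, 1.568, 0.912]
ft_force: [1.1, -0.8, 1.3]
opening: 0.0556
```

```bash
python3 -c "
from h import *
go([.59,.15,.24],.25)"
```

```text
t 1.5 gp [ 0.4963 -0.0453  0.2358] yaw -0.1181 q [-0.14 -0.28  1.81  0.    1.6  -0.03] F [ 1.1 -0.8  1.3] M [-0.06 -0.07  0.02] op 0.0556
dr [[-0.0613, -0.0003, -0.0003], [-0.0613, -0.0003, -0.0003], [-0.0613, -0.0003, -0.0003], [-0.0613, -0.0003, -0.0003], [-0.0613, -0.0003, -0.0003]] 
of [[-0.06, 1.17, -3.42], [-0.06, 1.38, -3.34], [-0.06, 1.58, -3.25], [-0.07, 1.78, -3.15], [-0.07, 1.97, -3.03]]
dr [[-0.0613, -0.0003, -0.0003]] 
of [[-0.07, 2.15, -2.91]]
```

```bash
cat > shot.py <<'E'
import sys,pickle
from h import *
from bench import env,capture
n=sys.argv[1]
s=env.sense();c=capture("wrist");c["T"]=tool(s);pickle.dump(c,open(f"pics/{n}.pkl","wb"));cv2.imwrite(f"pics/{n}.png",c["frame"])
E
python3 shot.py w1
```

```text
(no output)
```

View pics/w1.png

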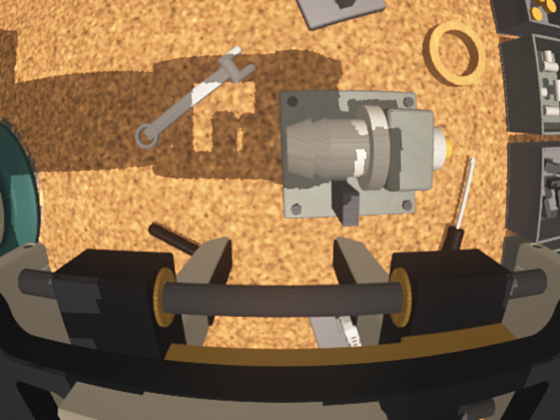

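Call:
servo_tool:
  dr:
    - [-0.07, 0, 0]
    - [-0.07, 0, 0]
    - [-0.07, 0, 0]
    - [-0.07, 0, 0]
    - [-0.07, 0, 0]
  offset:
    - [0, 1.2, -3.4]
    - [0, 1.4, -3.3]
    - [0, 1.6, -3.25]
    - [0, 1.8, -3.15]
    - [0, 2.0, -3.0]
  claw: [0.6, 0.6, 0.6, 0.6, 0.6]

```text
t: 1.97
tool_pos: [0.572, 0.1295, 0.4042]
orientation: [1.988, 1.566, 0.671]
ft_force: [0.7, -1.2, 0.0]
opening: 0.0556
```

```bash
python3 shot.py w2
```

```text
(no output)
```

View pics/w2.png

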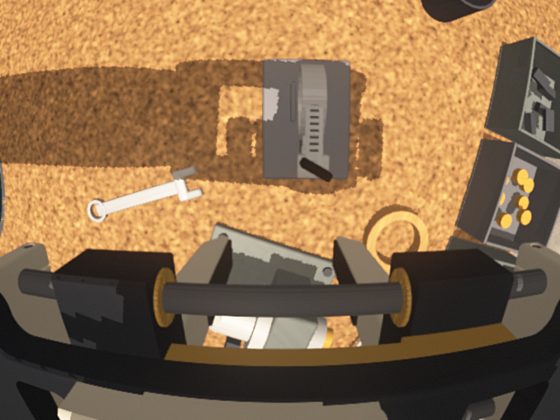

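```bash
cat > ov.py <<'E'
from h import *
import pickle
def load(n): return pickle.load(open(f"pics/{n}.pkl","rb"))
def pose(x,y,z,yaw):
    T=np.eye(4);T[:3,:3]=R.from_euler("z",yaw).as_matrix();T[:3,3]=[x,y,z];return T
def box(c,h):
    c=np.array(c);h=np.array(h);s=[(-1,-1),(1,-1),(1,1),(-1,1),(-1,-1)]
    L=[c+[a*h[0],b*h[1],k*h[2]] for k in(-1,1) for a,b in s]; return np.array(L)
def circ(x,r,n=60,z0=0):
    a=np.linspace(0,2*np.pi,n);return np.c_[x+0*a,r*np.cos(a),z0+r*np.sin(a)]
def clampL(wang=0,d=0):
    w=box((0,0,16),(.014*1e3,4,12)); w=w@R.from_euler("z",wang).as_matrix().T+[0,-64,24+14]
    return [v/1e3 for v in [circ(-11,39),circ(11,39),circ(-11,36),box((0,-64,24),(15,11,12)),w]]
def fixL(): return [v/1e3 for v in [circ(-54,21,z0=85),circ(16,40,z0=85),circ(16,27,z0=85),circ(-18,28.5,z0=85),circ(-32,28.5,z0=85),box((5,-58.5,86),(8,16.5,1))]]
def draw(c,T,Ls,name,win,k):
    x0,y0,x1,y1=win
    im=cv2.resize(c["frame"][y0:y1,x0:x1],None,fx=k,fy=k,interpolation=cv2.INTER_CUBIC)
    cols=[(0,0,255),(0,255,0),(255,0,0),(255,255,0),(0,255,255),(255,0,255)]
    for i,L in enumerate(Ls):
        P=L@T[:3,:3].T+T[:3,3]; uv=(proj(c,P,c.get("T"))-[x0-.5,y0-.5])*k-.5
        cv2.polylines(im,[np.round(uv*8).astype(np.int32)],False,cols[i%6],1,cv2.LINE_AA,3)
    cv2.imwrite(name,im)
E
python3 - <<'E'
from ov import *
c=load("w2");draw(c,pose(.575,.2295,.055,.25),clampL(-.5),"pics/o1.png",(240,40,370,190),4)
c=load("w1");draw(c,pose(.564,-.004,0,-.08),fixL(),"pics/o2.png",(265,80,445,230),4)
E
```

```text
(no output)
```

View pics/o1.png

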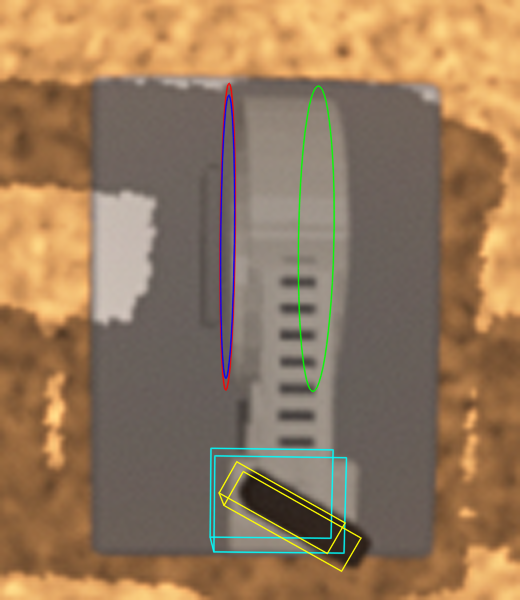

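View pics/o2.png

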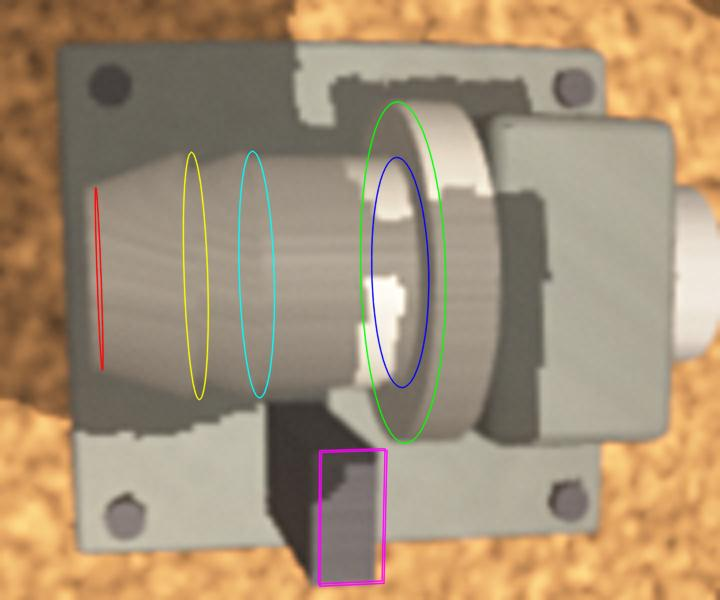

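```bash
python3 - <<'E'
from ov import *
y=.25
for i,(dx,dy,z,yaw) in enumerate([(.0045,-.0005,.055,.25)]):
    p=np.array([.575,.2295])+R.from_euler("z",.25).as_matrix()[:2,:2]@[dx,dy]; print(p)
    c=load("w2");draw(c,pose(*p,z,yaw),clampL(-.55),"pics/o3.png",(240,40,370,190),4)
    t={**__import__("bench").capture("top")}; draw(t,pose(*p,z,yaw),clampL(-.55),"pics/o4.png",(125,170,225,260),7)
    t={**__import__("bench").capture("side")}; draw(t,pose(*p,z,yaw),clampL(-.55),"pics/o5.png",(170,225,250,335),5)
c=load("w1");draw(c,pose(.563,-.0045,0,-.09),fixL(),"pics/o2.png",(265,80,445,230),4)
E
python3 -c "
import cv2,numpy as np
a=[cv2.imread(f'pics/o{i}.png') for i in (3,5)]
h=600
cv2.imwrite('pics/o35.png',np.hstack([cv2.resize(x,(int(x.shape[1]*550/x.shape[0])//1,550)) for x in a])[:,:800])"
```

```text
[0.57948381 0.23012886]
```

View pics/o35.png

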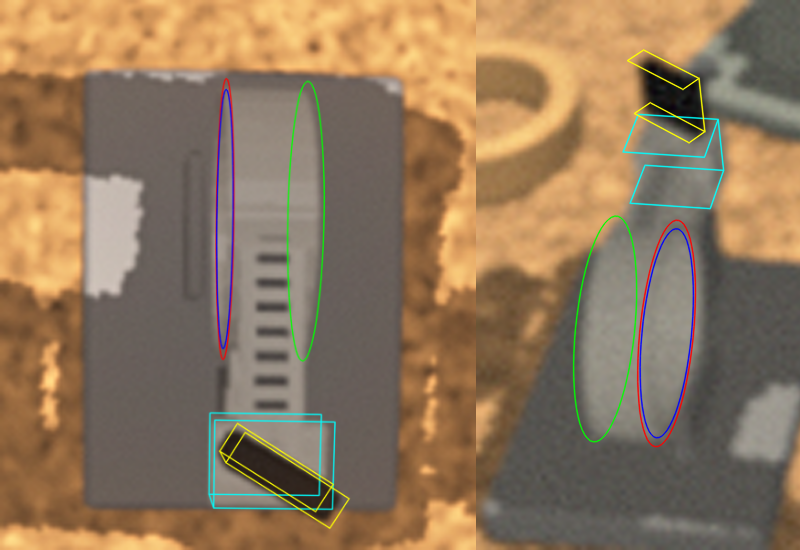

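View pics/o4.png

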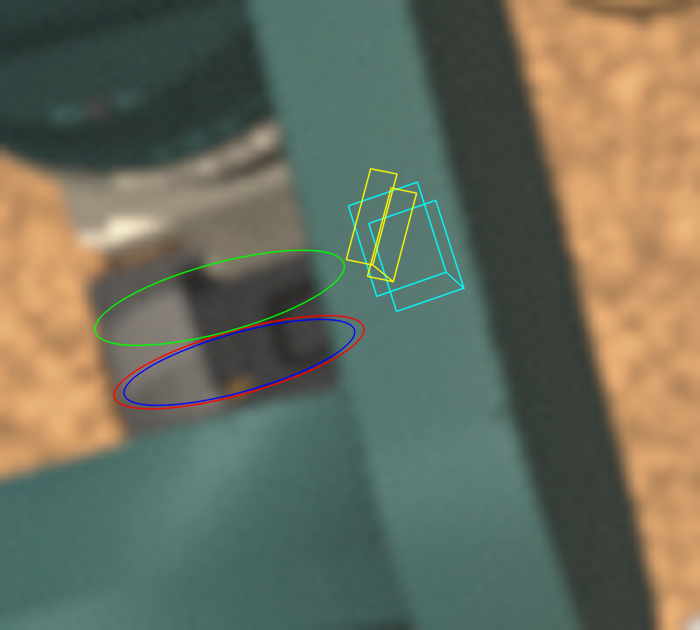

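View pics/o2.png

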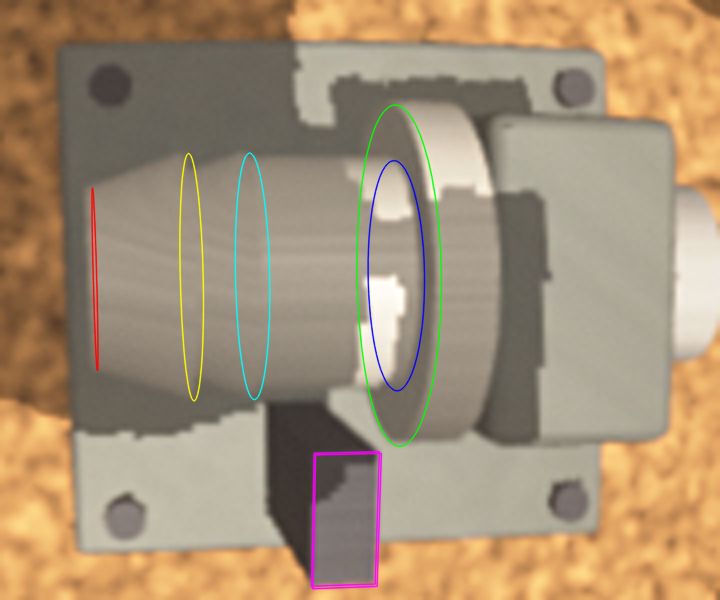

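```bash
python3 -c "
from h import *
go([.5953,.168,.14],.25,n=5)"
```

```text
t 2.1167 gp [0.5726 0.13   0.2365] yaw 0.2543 q [ 0.18 -0.08  1.64  0.    1.58 -0.08] F [-0.6 -0.7 -0.8] M [-0.03 -0.03 -0.  ] op 0.0559
dr [[0.0009, -0.0005, -0.0006], [0.0009, -0.0005, -0.0006], [0.0009, -0.0005, -0.0006], [0.0009, -0.0005, -0.0006], [0.0009, -0.0005, -0.0006]] 
of [[1.93, 0.64, -0.62], [1.93, 0.64, -0.63], [1.93, 0.64, -0.63], [1.93, 0.64, -0.63], [1.93, 0.64, -0.63]]
```

Call:
servo_tool:
  dr:
    - [0.001, 0, 0]
    - [0.001, 0, 0]
    - [0.001, 0, 0]
    - [0.001, 0, 0]
    - [0, 0, 0]
  offset:
    - [1.6, 0.8, -0.8]
    - [1.6, 0.8, -0.8]
    - [1.6, 0.8, -0.8]
    - [1.6, 0.8, -0.75]
    - [0, 0, 0]
  claw: [0.6, 0.6, 0.6, 0.6, 0.6]

```text
t: 2.53
tool_pos: [0.5955, 0.1655, 0.339]
orientation: [1.731, 1.565, 0.403]
ft_force: [-0.5, 0.0, -1.3]
opening: 0.056
```

```bash
python3 -c "
from h import *
go([.5953,.168,.082],.25,n=5)"; python3 shot.py w3; python3 - <<'E'
from ov import *
c=load("w3");draw(c,pose(.5795,.230,.055,.25),clampL(-.55),"pics/o6.png",(180,40,400,300),2)
E
```

```text
t 2.5333 gp [0.5963 0.1659 0.172 ] yaw 0.2429 q [ 0.23  0.02  1.65  0.    1.47 -0.01] F [-0.5  0.  -1.3] M [ 0.04 -0.05 -0.05] op 0.056
dr [[-0.0014, -0.0002, -0.0011], [-0.0014, -0.0002, -0.0011], [-0.0014, -0.0002, -0.0011], [-0.0014, -0.0002, -0.0011], [-0.0014, -0.0002, -0.0011]] 
of [[1.8, -0.0, -0.05], [1.8, 0.0, -0.05], [1.8, 0.0, -0.05], [1.8, 0.0, -0.05], [1.8, 0.01, -0.05]]
```

View pics/o6.png

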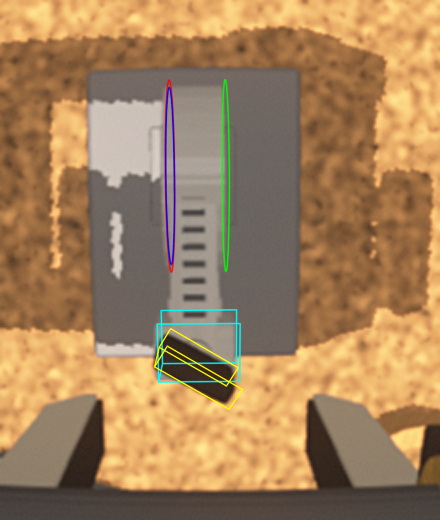

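Call:
servo_tool:
  dr:
    - [0, 0, 0]
    - [0, 0, 0]
    - [0, 0, 0]
    - [0, 0, 0]
    - [0, 0, 0]
  offset:
    - [2.2, -0.05, -0.05]
    - [2.2, 0, -0.05]
    - [2.2, 0, -0.05]
    - [1.6, 0, -0.05]
    - [0.6, 0, -0.05]
  claw: [0.6, 0.6, 0.6, 0.6, 0.6]

```text
t: 3.0
tool_pos: [0.5948, 0.162, 0.2591]
orientation: [1.53, 1.555, 0.197]
ft_force: [-0.6, 0.9, -0.4]
opening: 0.0558
```

```bash
python3 -c "
from h import *
go([.5953,.168,.082],.25,n=2)"; python3 shot.py w4;python3 - <<'E'
from bench import capture
from h import *
crop(capture("side"),160,200,280,340,"pics/s4.png",4)
E
```

```text
t 3.0 gp [0.5974 0.1625 0.0921] yaw 0.2371 q [ 0.22  0.06  1.74 -0.    1.32 -0.01] F [-0.6  0.9 -0.4] M [-0.01 -0.06  0.02] op 0.0558
dr [[-0.0064, 0.0004, -0.0081], [-0.0064, 0.0004, -0.0081]] 
of [[0.51, 0.09, -0.29], [0.5, 0.09, -0.29]]
```

View pics/w4.png

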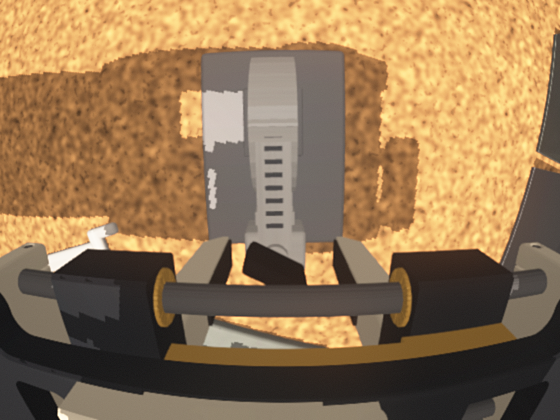

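View pics/s4.png

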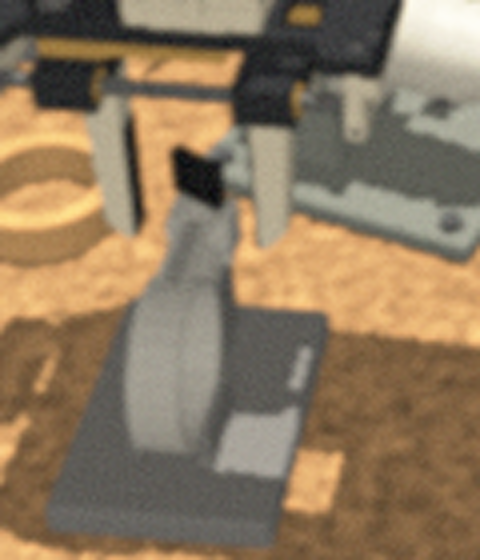

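Call:
servo_tool:
  dr:
    - [-0.006, 0, -0.008]
    - [-0.006, 0, -0.008]
    - [0, 0, 0]
    - [0, 0, 0]
    - [0, 0, 0]
  offset:
    - [0.5, -0.05, -0.3]
    - [0.5, -0.05, -0.3]
    - [0, 0, 0]
    - [0, 0, 0]
    - [0, 0, 0]
  claw: [0.6, 0.6, 0.6, 0.6, 0.6]

```text
t: 3.52
tool_pos: [0.5932, 0.1678, 0.2552]
orientation: [1.402, 1.565, 0.08]
ft_force: [-0.2, 0.0, -0.3]
opening: 0.0561
```

```bash
python3 -c "
from h import *
go([.5953,.168,.082],.25,n=2)"; python3 shot.py w5; python3 - <<'E'
from ov import *
c=load("w5");draw(c,pose(.5795,.230,.055,.25),clampL(-.55),"pics/o7.png",(180,40,400,300),2)
E
```

```text
t 3.5167 gp [0.5941 0.1678 0.0882] yaw 0.2497 q [ 0.23  0.07  1.74 -0.    1.33 -0.02] F [-0.2  0.  -0.3] M [-0.04 -0.09  0.05] op 0.0561
dr [[-0.0002, 0.0005, -0.0026], [-0.0002, 0.0005, -0.0026]] 
of [[0.31, 0.1, 0.01], [0.31, 0.1, 0.01]]
```

View pics/o7.png

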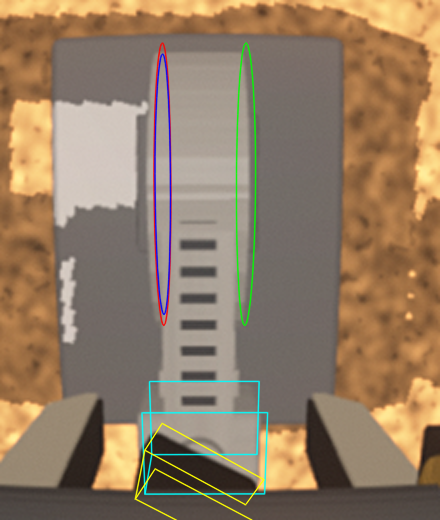

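Call:
servo_tool:
  dr:
    - [0, 0, -0.005]
    - [0, 0, 0]
    - [0, 0, 0]
    - [0, 0, 0]
    - [0, 0, 0]
  offset:
    - [0.7, 0, -0.15]
    - [0.05, 0, 0]
    - [0, 0, 0]
    - [0, 0, 0]
    - [0, 0, 0]
  claw: [0.6, 0.25, 0.1, 0.1, 0.1]
  force: 35

```text
t: 3.98
tool_pos: [0.593, 0.1695, 0.2474]
orientation: [0.382, 1.57, -0.939]
ft_force: [-0.7, 0.1, 0.0]
opening: 0.0339
```

Call:
servo_tool:
  dr:
    - [0, 0, 0]
    - [0, 0, 0]
    - [0, 0, 0]
    - [0, 0, 0]
    - [0, 0, 0]
  offset:
    - [0, 0, 0]
    - [0, 0, 0]
    - [0, 0, 0]
    - [0, 0, 0]
    - [0, 0, 0]
  claw: [0.1, 0.1, 0.1, 0.1, 0.1]
  force: 50

```text
t: 4.4
tool_pos: [0.593, 0.1694, 0.2474]
orientation: [0.27, 1.57, -1.051]
ft_force: [0.4, 0.8, -1.2]
opening: 0.0293
```

```bash
python3 -c "
from h import *
go([.5953,.168,.082],.25,n=2)"; python3 shot.py w6; python3 - <<'E'
from bench import capture
from h import *
crop(capture("side"),160,200,280,340,"pics/s6.png",4)
E
```

```text
t 4.4 gp [0.5931 0.1693 0.0804] yaw 0.2497 q [ 0.24  0.08  1.74 -0.    1.32 -0.01] F [ 0.4  0.8 -1.2] M [-0.01 -0.05  0.01] op 0.0293
dr [[-0.0002, 0.0004, -0.0001], [-0.0002, 0.0004, -0.0001]] 
of [[-0.08, 0.09, 0.1], [-0.08, 0.09, 0.1]]
```

View pics/s6.png

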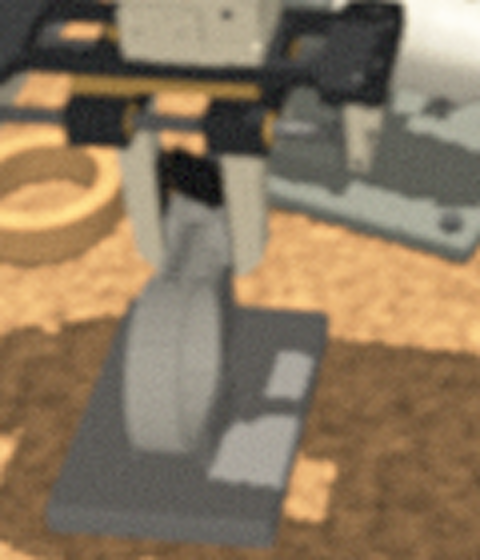

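View pics/w6.png

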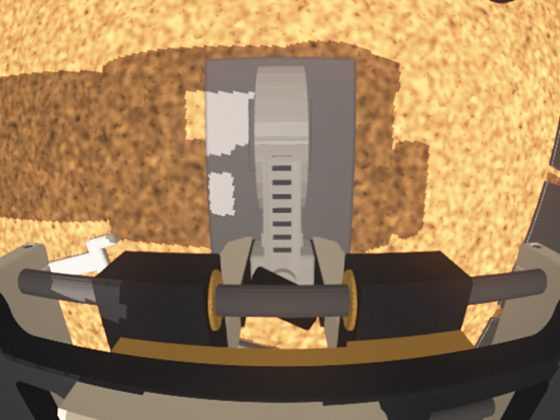

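Call:
servo_tool:
  dr:
    - [0, 0, 0]
    - [0, 0, 0]
    - [0, 0, 0]
    - [0, 0, 0]
    - [0, 0, 0]
  offset:
    - [-1.5, 0, 0]
    - [-2.5, 0, 0]
    - [-3, 0, 0]
    - [-3, 0, 0]
    - [-2, 0, 0]
  claw: [0.1, 0.1, 0.1, 0.1, 0.1]

```text
t: 4.92
tool_pos: [0.5919, 0.1692, 0.3691]
orientation: [-1.469, 1.56, -2.79]
ft_force: [0.6, 0.1, -2.9]
opening: 0.0298
```

```bash
python3 -c "
from h import *
# target clamp centre at fixture x=-95
go([.463,-.0595,.2],-.09,step=.03)"; python3 shot.py w7; python3 - <<'E'
from bench import capture
from h import *
crop(capture("side"),140,130,300,330,"pics/s7.png",3)
E
```

```text
t 4.9167 gp [0.5903 0.1686 0.2021] yaw 0.2496 q [ 0.24  0.    1.62 -0.    1.53 -0.01] F [ 0.6  0.1 -2.9] M [-0.12 -0.16 -0.  ] op 0.0298
dr [[0.0377, 0.0003, 0.0011], [0.0377, 0.0003, 0.0011], [0.0377, 0.0003, 0.0011], [0.0377, 0.0003, 0.0011], [0.0377, 0.0003, 0.0011]] 
of [[0.05, -2.02, 2.11], [0.04, -1.93, 2.18], [0.04, -1.85, 2.25], [0.04, -1.76, 2.32], [0.04, -1.68, 2.39]]
dr [[0.0377, 0.0003, 0.0011], [0.0377, 0.0003, 0.0011], [0.0377, 0.0003, 0.0011], [0.0377, 0.0003, 0.0011]] 
of [[0.03, -1.58, 2.45], [0.03, -1.49, 2.51], [0.03, -1.4, 2.56], [0.03, -1.3, 2.61]]
```

View pics/s7.png

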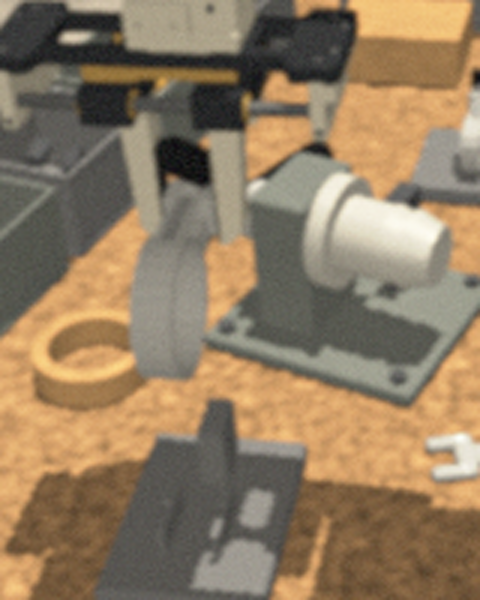

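View pics/w7.png

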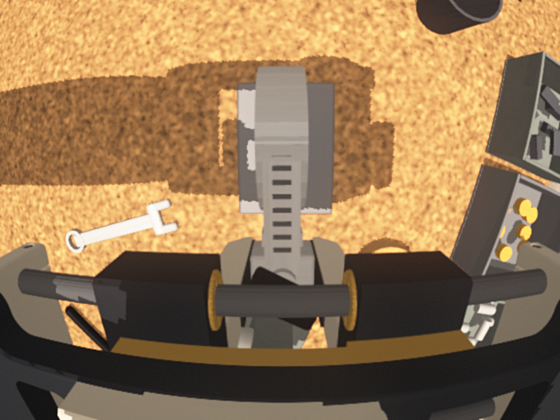

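Lifted cleanly (weight ~2.8 N, band hangs upright in s7). Going to a spot in front of the stub.

Call:
servo_tool:
  dr:
    - [0.038, 0, 0.001]
    - [0.038, 0, 0.001]
    - [0.038, 0, 0.001]
    - [0.038, 0, 0.001]
    - [0.038, 0, 0.001]
  offset:
    - [0, -2.0, 2.1]
    - [0, -1.93, 2.2]
    - [0, -1.85, 2.25]
    - [0, -1.76, 2.3]
    - [0, -1.7, 2.4]
  claw: [0.1, 0.1, 0.1, 0.1, 0.1]

```text
t: 5.43
tool_pos: [0.5185, 0.0419, 0.3682]
orientation: [-1.279, 1.567, -2.791]
ft_force: [1.0, 0.0, -2.0]
opening: 0.03
```

Call:
servo_tool:
  dr:
    - [0.038, 0, 0.001]
    - [0.038, 0, 0.001]
    - [0.038, 0, 0.001]
    - [0.038, 0, 0.001]
    - [0, 0, 0]
  offset:
    - [0, -1.6, 2.45]
    - [0, -1.5, 2.5]
    - [0, -1.4, 2.55]
    - [0, -1.3, 2.6]
    - [0, 0, 0]
  claw: [0.1, 0.1, 0.1, 0.1, 0.1]

```text
t: 5.85
tool_pos: [0.4538, -0.0658, 0.3647]
orientation: [-1.008, 1.565, -2.684]
ft_force: [0.3, -0.8, -2.7]
opening: 0.0298
```

```bash
python3 -c "
from h import *
go([.463,-.0595,.15],-.09,n=5)"; python3 shot.py w8; python3 - <<'E'
from bench import capture
from h import *
crop(capture("side"),180,130,340,280,"pics/s8.png",4);crop(capture("top"),220,160,320,300,"pics/t8.png",4)
E
```

```text
t 5.85 gp [ 0.453  -0.0662  0.1977] yaw -0.1049 q [-0.2  -0.36  1.94 -0.    1.57 -0.09] F [ 0.3 -0.8 -2.7] M [-0.03 -0.09  0.04] op 0.0298
dr [[-0.003, 0.0006, 0.001], [-0.003, 0.0006, 0.001], [-0.003, 0.0006, 0.001], [-0.003, 0.0006, 0.001], [-0.003, 0.0006, 0.001]] 
of [[0.95, 0.17, -0.15], [0.95, 0.17, -0.15], [0.95, 0.17, -0.14], [0.95, 0.17, -0.14], [0.95, 0.17, -0.14]]
```

View pics/s8.png

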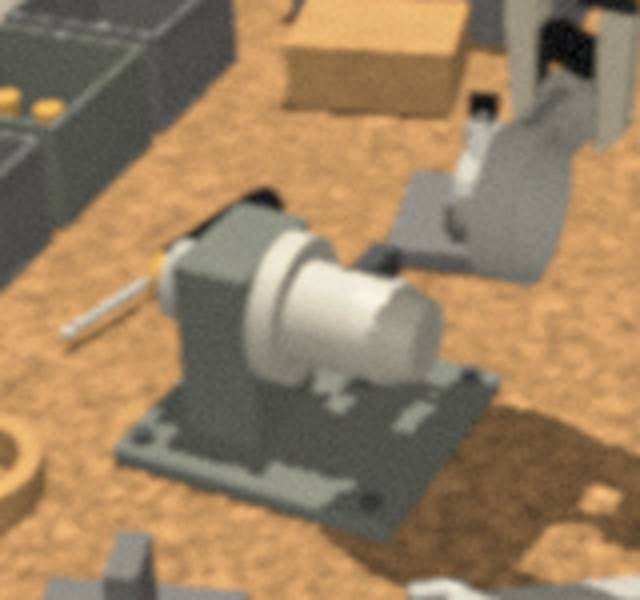

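View pics/w8.png

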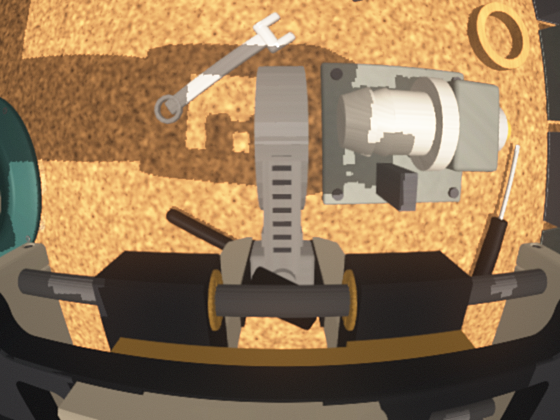

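```bash
cat >> ov.py <<'E'
def Tclamp(T,dy=0,dz=.003,tilt=0):
    """clamp pose from tool pose: grasp point sits at housing + (0,dy,dz) in clamp axes; tilt about clamp x"""
    C=np.eye(4); C[:3,:3]=np.c_[T[:3,1],-T[:3,2],-T[:3,0]]@R.from_euler("x",tilt).as_matrix()
    gp=T[:3,3]+.167*T[:3,0]; C[:3,3]=gp-C[:3,:3]@[0,-.064+dy,.024+dz]; return C
E
python3 - <<'E'
from ov import *
from bench import capture,env
c=load("w8");C=Tclamp(c["T"]);print(C.round(4))
draw(c,C,clampL(-.5),"pics/o8.png",(220,50,350,350),2)
s=capture("side");draw(s,C,clampL(-.5),"pics/o9.png",(270,100,350,220),5)
E
python3 -c "
import cv2,numpy as np
a=[cv2.imread(f'pics/o{i}.png') for i in (8,9)]
cv2.imwrite('pics/o89.png',np.hstack(a))"
```

```text
[[ 0.9945  0.1047  0.0051  0.4595]
 [-0.1047  0.9945  0.0025 -0.0026]
 [-0.0048 -0.003   1.      0.1705]
 [ 0.      0.      0.      1.    ]]
```

View pics/o89.png

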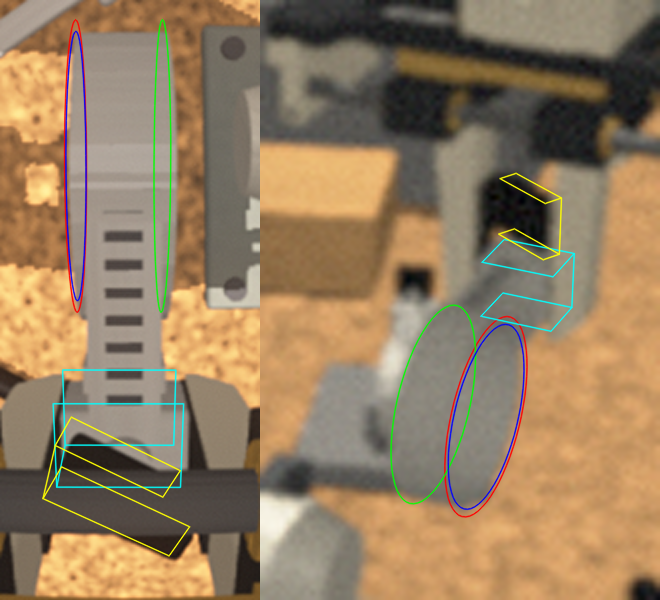

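```bash
cat >> h.py <<'E'
def fx(x,y,z,yaw=-.09,o=(.563,-.004)):
    """fixture mm -> world"""
    c,s=np.cos(yaw),np.sin(yaw); return [o[0]+(c*x-s*y)/1e3,o[1]+(s*x+c*y)/1e3,z/1e3]
def tofx(p,yaw=-.09,o=(.563,-.004)):
    c,s=np.cos(yaw),np.sin(yaw); d=(np.array(p[:2])-o)*1e3; return np.array([c*d[0]+s*d[1],-s*d[0]+c*d[1],p[2]*1e3]).round(1)
E
python3 -c "
from h import *
go(fx(-88,-61,113.5),-.09,step=.025,n=5)"
```

```text
t 6.05 gp [ 0.4553 -0.0629  0.1979] yaw -0.0994 q [-0.19 -0.35  1.93 -0.    1.56 -0.09] F [-0.4  0.3 -3.2] M [-0.1  -0.09 -0.07] op 0.03
dr [[-0.0019, 0.0003, 0.0009], [-0.0019, 0.0003, 0.0009], [-0.0019, 0.0003, 0.0009], [-0.0019, 0.0003, 0.0009], [-0.0019, 0.0003, 0.0009]] 
of [[1.69, 0.27, -0.15], [1.69, 0.27, -0.15], [1.69, 0.27, -0.14], [1.69, 0.27, -0.14], [1.69, 0.27, -0.14]]
```

Call:
servo_tool:
  dr:
    - [-0.003, 0, 0.001]
    - [-0.003, 0, 0.001]
    - [-0.003, 0, 0.001]
    - [0, 0, 0]
    - [0, 0, 0]
  offset:
    - [2.1, 0.35, -0.18]
    - [2.1, 0.35, -0.18]
    - [2.1, 0.35, -0.18]
    - [2.1, 0.35, -0.18]
    - [0, 0, 0]
  claw: [0.1, 0.1, 0.1, 0.1, 0.1]

```text
t: 6.47
tool_pos: [0.4733, -0.0522, 0.2782]
orientation: [0.27, 1.57, -1.383]
ft_force: [-0.3, 0.2, -3.2]
opening: 0.0298
```

Call:
servo_tool:
  dr:
    - [0, 0, 0]
    - [0, 0, 0]
    - [0, 0, 0]
    - [0, 0, 0]
    - [0, 0, 0]
  offset:
    - [0, 0, 0]
    - [0, 0, 0]
    - [0, 0, 0]
    - [0, 0, 0]
    - [0, 0, 0]
  claw: [0.1, 0.1, 0.1, 0.1, 0.1]

```text
t: 6.88
tool_pos: [0.4745, -0.0503, 0.2815]
orientation: [0.942, 1.569, -0.706]
ft_force: [-1.0, -0.1, -3.0]
opening: 0.0296
```

```bash
python3 -c "
from h import *
go(fx(-88,-61,113.5),-.09,step=.025,n=2)"; python3 shot.py w10; python3 - <<'E'
from bench import capture
from ov import *
c=load("w10");C=Tclamp(c["T"],.001,.0015);print(C.round(3))
s=capture("side")
draw(s,C,clampL(-.4),"pics/s10.png",(200,100,360,250),4)
E
```

```text
t 6.8833 gp [ 0.4747 -0.0504  0.1145] yaw -0.0769 q [-0.16 -0.27  2.01 -0.    1.4  -0.08] F [-1.  -0.1 -3. ] M [-0.09 -0.08 -0.04] op 0.0296
dr [[0.0065, 0.0004, -0.0006], [0.0065, 0.0004, -0.0006]] 
of [[0.05, -0.2, 0.35], [0.05, -0.2, 0.35]]
[[ 0.997  0.077 -0.001  0.48 ]
 [-0.077  0.997  0.001  0.012]
 [ 0.001 -0.001  1.     0.089]
 [ 0.     0.     0.     1.   ]]
```

View pics/s10.png

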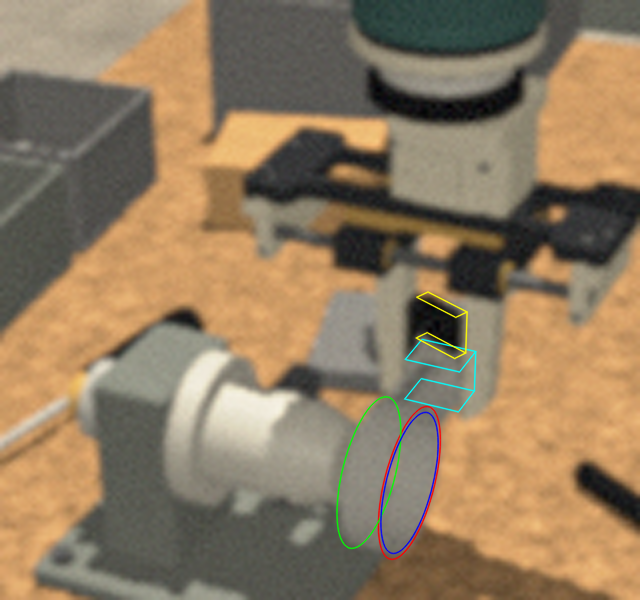

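View pics/w10.png

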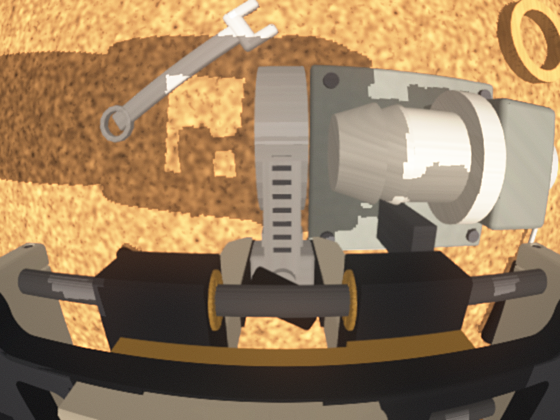

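```bash
python3 -c "
from h import *
go(fx(-80,-61,113),-.09,step=.025,n=2)"
```

```text
t 6.9833 gp [ 0.4746 -0.0505  0.1143] yaw -0.0771 q [-0.16 -0.27  2.01 -0.    1.4  -0.08] F [-0.8 -0.1 -2.4] M [-0.05 -0.08  0.01] op 0.0292
dr [[0.0065, 0.0004, -0.0006], [0.0065, 0.0004, -0.0006]] 
of [[0.07, 0.2, 0.35], [0.07, 0.2, 0.35]]
```

Call:
servo_tool:
  dr:
    - [0.0065, 0, 0]
    - [0.0065, 0, 0]
    - [0, 0, 0]
    - [0, 0, 0]
    - [0, 0, 0]
  offset:
    - [0.07, 0.2, 0.35]
    - [0.07, 0.2, 0.35]
    - [0, 0, 0]
    - [0, 0, 0]
    - [0, 0, 0]
  claw: [0.1, 0.1, 0.1, 0.1, 0.1]

```text
t: 7.4
tool_pos: [0.4782, -0.0589, 0.2807]
orientation: [1.178, 1.568, -0.485]
ft_force: [0.1, -0.5, -3.2]
opening: 0.0299
```

```bash
python3 -c "
from h import *
go(fx(-80,-61,113),-.09,step=.025,n=2)"; python3 shot.py w11; python3 - <<'E'
from bench import capture
from ov import *
c=load("w11");C=Tclamp(c["T"],.001,.0015);print(C.round(4),tofx(C[:3,3]))
F=pose(.563,-.004,0,-.09)
draw(c,F,fixL(),"pics/w11o.png",(230,40,560,300),2)
t=capture("top"); draw(t,F,fixL(),"pics/t11.png",(215,160,325,270),5)
E
```

```text
t 7.4 gp [ 0.4786 -0.0591  0.1137] yaw -0.0925 q [-0.18 -0.26  2.   -0.    1.4  -0.08] F [ 0.1 -0.5 -3.2] M [-0.07 -0.05 -0.04] op 0.0299
dr [[-0.0012, 0.0005, -0.0013], [-0.0012, 0.0005, -0.0013]] 
of [[0.03, -0.02, -0.07], [0.03, -0.02, -0.07]]
[[ 0.9957  0.0923 -0.0024  0.4845]
 [-0.0923  0.9957  0.0013  0.0036]
 [ 0.0025 -0.0011  1.      0.0881]
 [ 0.      0.      0.      1.    ]] [-78.9   0.5  88.1]
```

View pics/w11o.png

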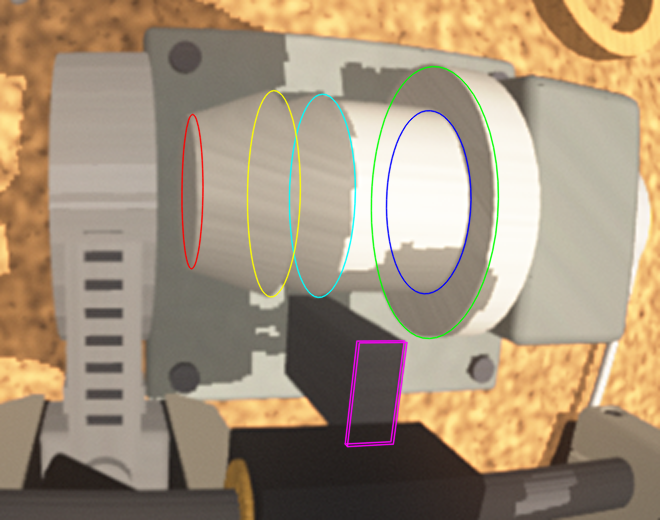

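View pics/t11.png

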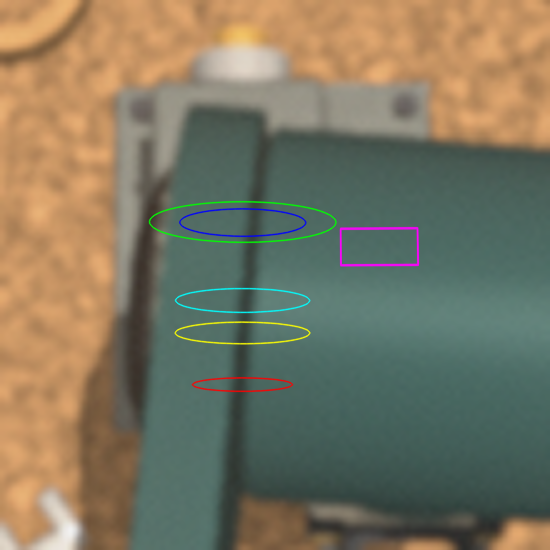

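Call:
servo_tool:
  dr:
    - [0, 0, -0.001]
    - [0, 0, 0]
    - [0, 0, 0]
    - [0, 0, 0]
    - [0, 0, 0]
  offset:
    - [0, 0.8, -0.15]
    - [0, 0.8, 0]
    - [0, 0.8, 0]
    - [0, 0.6, 0]
    - [0, 0, 0]
  claw: [0.1, 0.1, 0.1, 0.1, 0.1]

```text
t: 7.92
tool_pos: [0.5116, -0.06, 0.2807]
orientation: [1.119, 1.569, -0.544]
ft_force: [0.7, 0.1, -2.0]
opening: 0.0302
```

```bash
cat > st.py <<'E'
from ov import *
import sys
from bench import env
a=[float(x) for x in sys.argv[1:]]
T=tool(env.sense());C=Tclamp(T,.001,.0015);print("clamp in fx",tofx(C[:3,3]),"yaw",np.arctan2(C[1,0],C[0,0]).round(3),"tilt",C[:3,2].round(4))
if a: g=fx(a[0],a[1]-63,a[2]+25.5); go(g,a[3] if len(a)>3 else -.09,step=.02)
else: go(None,0)
E
python3 st.py -20 2 88
```

```text
clamp in fx [-45.6   2.4  88.2] yaw -0.092 tilt [-0.0019  0.0012  1.    ]
t 7.9167 gp [ 0.5119 -0.0602  0.1137] yaw -0.0919 q [-0.17 -0.18  1.93 -0.    1.39 -0.07] F [ 0.7  0.1 -2. ] M [-0.09 -0.09 -0.04] op 0.0302
dr [[-0.0009, 0.0005, -0.001], [-0.0009, 0.0005, -0.001]] 
of [[0.01, 1.31, 0.03], [0.01, 1.31, 0.03]]
```

Call:
servo_tool:
  dr:
    - [0, 0, -0.001]
    - [0, 0, -0.001]
    - [0, 0, 0]
    - [0, 0, 0]
    - [0, 0, 0]
  offset:
    - [0, 0.8, 0.02]
    - [0, 0.8, 0.02]
    - [0, 0.8, 0]
    - [0, 0.5, 0]
    - [0, 0, 0]
  claw: [0.1, 0.1, 0.1, 0.1, 0.1]

```text
t: 8.33
tool_pos: [0.5442, -0.0634, 0.2802]
orientation: [-0.827, 1.569, -2.49]
ft_force: [0.2, -0.1, -3.4]
opening: 0.0297
```

```bash
python3 st.py 2 2 88; python3 shot.py w12
```

```text
clamp in fx [-13.5   2.   87.7] yaw -0.092 tilt [1.1e-03 9.0e-04 1.0e+00]
t 8.3333 gp [ 0.544  -0.0635  0.1132] yaw -0.0917 q [-0.16 -0.1   1.86 -0.    1.38 -0.07] F [ 0.2 -0.1 -3.4] M [-0.09 -0.08 -0.01] op 0.0297
dr [[-0.0017, 0.001, 0.001]] 
of [[-0.03, 1.54, 0.01]]
```

View pics/w12.png

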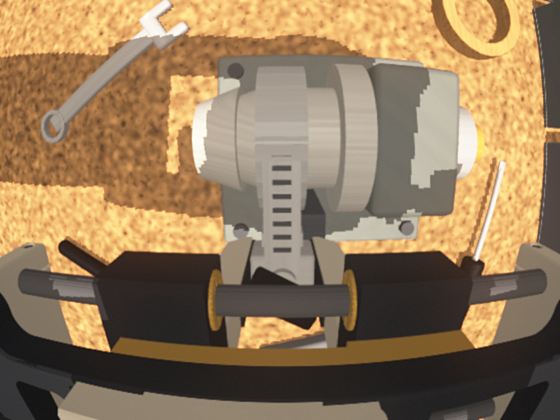

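Call:
servo_tool:
  dr:
    - [0, 0, 0]
    - [0, 0, 0]
    - [0, 0, 0]
    - [0, 0, 0]
    - [0, 0, 0]
  offset:
    - [-0.05, 0.5, 0]
    - [-0.05, 0.5, 0]
    - [0, 0.4, 0]
    - [0, 0, 0]
    - [0, 0, 0]
  claw: [0.1, 0.1, 0.1, 0.1, 0.1]

```text
t: 8.8
tool_pos: [0.5589, -0.0647, 0.2813]
orientation: [-0.992, 1.569, -2.655]
ft_force: [0.5, -0.0, -2.8]
opening: 0.0296
```

```bash
python3 st.py 5 2 88
```

```text
clamp in fx [ 1.2  2.  88.7] yaw -0.092 tilt [1.5e-03 8.0e-04 1.0e+00]
t 8.8 gp [ 0.5587 -0.0649  0.1143] yaw -0.0918 q [-0.16 -0.07  1.83 -0.    1.38 -0.07] F [ 0.5 -0.  -2.8] M [-0.07 -0.07 -0.02] op 0.0296
dr [[-0.0018, 0.0009, 0.0014]] 
of [[0.08, 0.36, 0.01]]
```

Creep to the collar.

Call:
servo_tool:
  dr:
    - [0, 0, 0]
    - [0, 0, 0]
    - [0, 0, 0]
    - [0, 0, 0]
    - [0, 0, 0]
  offset:
    - [0, 0.15, 0]
    - [0, 0.1, 0]
    - [0, 0.1, 0]
    - [0, 0, 0]
    - [0, 0, 0]
  claw: [0.1, 0.1, 0.1, 0.1, 0.1]

```text
t: 9.22
tool_pos: [0.5612, -0.0649, 0.2809]
orientation: [-1.414, 1.563, -3.075]
ft_force: [-0.5, -0.3, -1.8]
opening: 0.0296
```

```bash
python3 st.py 6 2 88
```

```text
clamp in fx [ 2.3  1.9 88.3] yaw -0.091 tilt [7.7e-03 5.0e-04 1.0e+00]
t 9.2167 gp [ 0.5599 -0.065   0.1139] yaw -0.0905 q [-0.16 -0.06  1.82 -0.    1.38 -0.07] F [-0.5 -0.3 -1.8] M [-0.05  0.09  0.09] op 0.0296
dr [[-0.0005, 0.0012, 0.0076]] 
of [[0.04, 0.23, 0.01]]
```

Call:
servo_tool:
  dr:
    - [0, 0, 0.004]
    - [0, 0, 0.002]
    - [0, 0, 0]
    - [0, 0, 0]
    - [0, 0, 0]
  offset:
    - [0, 0.15, 0]
    - [0, 0.1, 0]
    - [0, 0.1, 0]
    - [0, 0, 0]
    - [0, 0, 0]
  claw: [0.1, 0.1, 0.1, 0.1, 0.1]

```text
t: 9.63
tool_pos: [0.5623, -0.0651, 0.2804]
orientation: [-1.456, 1.558, -3.115]
ft_force: [-2.4, -0.0, -0.9]
opening: 0.0298
```

```bash
python3 st.py 6 2 88;python3 shot.py w13; python3 - <<'E'
from bench import capture
from ov import *
c=load("w13");crop(c,200,50,400,300,"pics/w13c.png",3)
s=capture("side");crop(s,180,100,320,250,"pics/s13.png",4)
E
```

```text
clamp in fx [ 2.2  1.8 87.9] yaw -0.089 tilt [1.330e-02 4.000e-04 9.999e-01]
t 9.6333 gp [ 0.5601 -0.0651  0.1135] yaw -0.0886 q [-0.16 -0.06  1.82 -0.    1.39 -0.07] F [-2.4 -0.  -0.9] M [-0.02  0.24  0.13] op 0.0298
dr [[0.0014, 0.0015, 0.0132]] 
of [[-0.01, 0.12, 0.01]]
```

View pics/w13c.png

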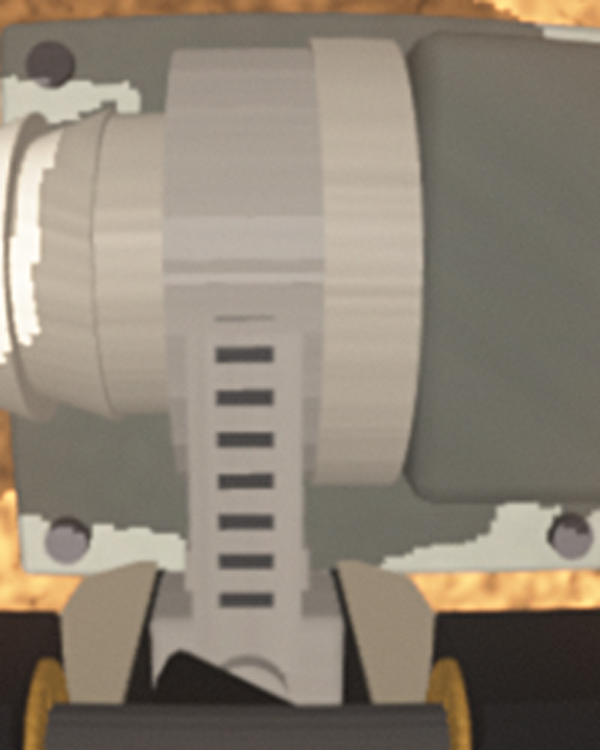

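View pics/s13.png

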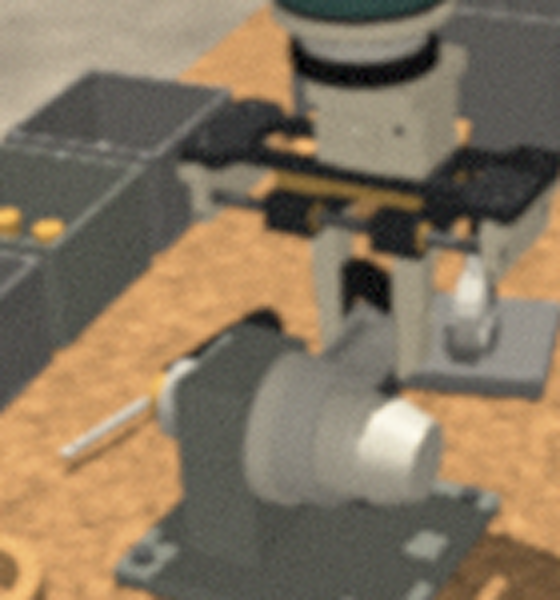

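Call:
servo_tool:
  dr:
    - [0, 0, 0]
    - [0, 0, 0]
    - [0, 0, 0]
    - [0, 0, 0]
    - [0, 0, 0]
  offset:
    - [0.1, 0, -0.15]
    - [0.1, 0, -0.15]
    - [0.05, 0, -0.1]
    - [0, 0, 0]
    - [0, 0, 0]
  claw: [0.1, 0.1, 0.1, 0.1, 0.1]

```text
t: 10.15
tool_pos: [0.5627, -0.0608, 0.2775]
orientation: [-1.405, 1.558, -3.064]
ft_force: [-2.3, -1.5, -0.9]
opening: 0.0295
```

```bash
python3 st.py 5 6 85
```

```text
clamp in fx [ 2.2  6.  84.9] yaw -0.089 tilt [0.0132 0.001  0.9999]
t 10.15 gp [ 0.5605 -0.061   0.1105] yaw -0.0888 q [-0.15 -0.05  1.82 -0.    1.38 -0.06] F [-2.3 -1.5 -0.9] M [-0.06  0.52  0.18] op 0.0295
dr [[0.0012, 0.0022, 0.013]] 
of [[-0.0, 0.02, 0.04]]
```

Call:
servo_tool:
  dr:
    - [0, 0, 0]
    - [0, 0, 0]
    - [0, 0, 0]
    - [0, 0, 0]
    - [0, 0, 0]
  offset:
    - [0.1, 0.05, 0]
    - [0.05, 0.05, 0]
    - [0, 0, 0]
    - [0, 0, 0]
    - [0, 0, 0]
  claw: [0.1, 0.1, 0.1, 0.1, 0.1]

```text
t: 10.57
tool_pos: [0.5632, -0.0607, 0.2771]
orientation: [-1.435, 1.555, -3.094]
ft_force: [-4.5, -1.1, -1.1]
opening: 0.0295
```

```bash
python3 st.py 5 6 85
```

```text
clamp in fx [ 2.1  6.1 84.4] yaw -0.088 tilt [1.590e-02 8.000e-04 9.999e-01]
t 10.5667 gp [ 0.5605 -0.0609  0.1101] yaw -0.0879 q [-0.15 -0.05  1.82 -0.    1.39 -0.06] F [-4.5 -1.1 -1.1] M [-0.05  0.51  0.24] op 0.0295
dr [[0.0021, 0.0022, 0.0158]] 
of [[-0.04, -0.03, 0.05]]
```

Call:
servo_tool:
  dr:
    - [0, 0, 0]
    - [0, 0, 0]
    - [0, 0, 0]
    - [0, 0, 0]
    - [0, 0, 0]
  offset:
    - [0.1, 0, 0]
    - [0.1, 0, 0]
    - [0.05, 0, 0]
    - [0, 0, 0]
    - [0, 0, 0]
  claw: [0.1, 0.1, 0.1, 0.1, 0.1]

```text
t: 10.98
tool_pos: [0.5632, -0.0607, 0.277]
orientation: [-1.437, 1.555, -3.095]
ft_force: [-4.3, 0.0, -1.3]
opening: 0.0295
```

```bash
python3 st.py 5 6 85
```

```text
clamp in fx [ 2.2  6.2 84.4] yaw -0.088 tilt [1.530e-02 7.000e-04 9.999e-01]
t 10.9833 gp [ 0.5606 -0.0608  0.11  ] yaw -0.0878 q [-0.15 -0.05  1.82 -0.    1.39 -0.06] F [-4.3  0.  -1.3] M [-0.08  0.5   0.18] op 0.0295
dr [[0.0023, 0.0021, 0.0152]] 
of [[-0.05, -0.03, 0.06]]
```

Call:
servo_tool:
  dr:
    - [0, 0, 0]
    - [0, 0, 0]
    - [0, 0, 0]
    - [0, 0, 0]
    - [0, 0, 0]
  offset:
    - [0, 0, 0]
    - [0, 0, 0]
    - [0, 0, 0]
    - [0, 0, 0]
    - [0, 0, 0]
  claw: [0.4, 0.45, 0.45, 0.45, 0.45]

```text
t: 11.4
tool_pos: [0.5641, -0.0607, 0.2779]
orientation: [-1.418, 1.56, -3.077]
ft_force: [0.9, -0.5, 0.7]
opening: 0.042
```

```bash
python3 st.py;python3 shot.py w14; python3 - <<'E'
from bench import capture
from ov import *
s=capture("side");crop(s,180,100,320,250,"pics/s14.png",4)
E
```

```text
clamp in fx [ 4.   6.3 85.4] yaw -0.088 tilt [1.070e-02 7.000e-04 9.999e-01]
t 11.4 gp [ 0.5623 -0.0608  0.111 ] yaw -0.0883 q [-0.15 -0.05  1.82 -0.    1.38 -0.06] F [ 0.9 -0.5  0.7] M [-0.02 -0.01 -0.03] op 0.042
```

View pics/s14.png

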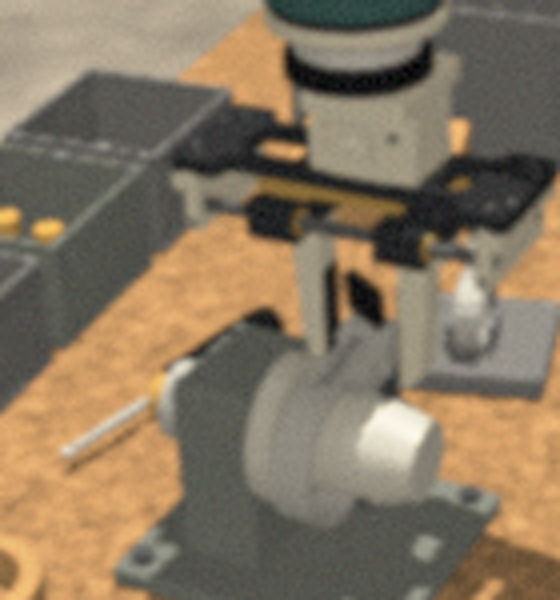

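View pics/w14.png

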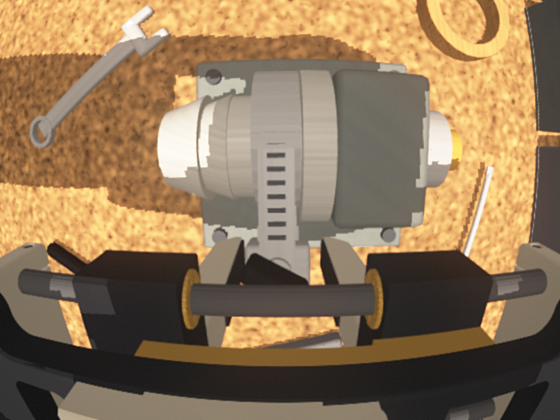

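Call:
servo_tool:
  dr:
    - [0, 0, 0]
    - [0, 0, 0]
    - [0, 0, 0]
    - [-0.1, 0, 0]
    - [-0.12, 0, 0]
  offset:
    - [-1.5, 0, 0]
    - [-3, 0, 0]
    - [-3, 0, 0]
    - [-2.5, 0, 0]
    - [0, 0, 0]
  claw: [0.45, 0.45, 0.45, 0.45, 0.45]

```text
t: 11.92
tool_pos: [0.5648, -0.0606, 0.38]
orientation: [-1.709, 1.556, 3.137]
ft_force: [0.9, 0.3, 1.4]
opening: 0.0422
```

Call:
servo_tool:
  dr:
    - [-0.12, 0, 0]
    - [-0.12, 0, 0]
    - [-0.12, 0, 0]
    - [-0.12, 0, 0]
    - [-0.12, 0, 0]
  offset:
    - [0, 0, 0]
    - [0, 0, 0]
    - [0, 0, 0]
    - [0, 0, 0]
    - [0, 0, 0]
  claw: [0.45, 0.45, 0.45, 0.45, 0.45]

```text
t: 12.33
tool_pos: [0.565, -0.0605, 0.3834]
orientation: [-2.271, 1.561, -3.082]
ft_force: [0.1, -0.1, -0.3]
opening: 0.0418
```

```bash
python3 -c "
from h import *
go(fx(5,-54,205),1.08)"; python3 shot.py w15; python3 - <<'E'
from bench import capture
from ov import *
s=capture("side");crop(s,180,100,320,250,"pics/s15.png",4)
E
```

```text
t 12.3333 gp [ 0.5633 -0.0606  0.2164] yaw 0.7597 q [-0.15 -0.11  1.7  -0.    1.56 -0.91] F [ 0.1 -0.1 -0.3] M [ 0.03 -0.13 -0.04] op 0.0418
dr [[-0.1068, -0.0025, 0.0021], [-0.1068, -0.0025, 0.0021], [-0.1068, -0.0025, 0.0021]] 
of [[0.38, 0.01, -0.1], [0.38, 0.02, -0.09], [0.38, 0.03, -0.09]]
```

View pics/s15.png

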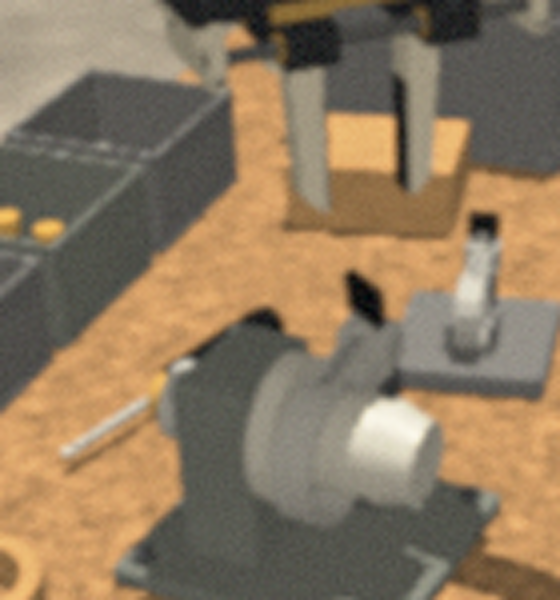

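View pics/w15.png

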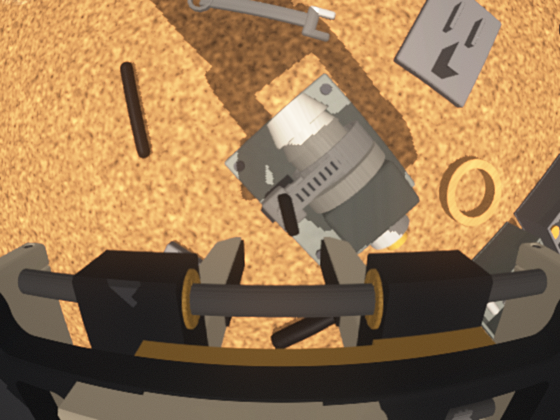

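```bash
python3 - <<'E'
from ov import *
from bench import capture
F=pose(.563,-.004,0,-.09)
t=capture("side")
def CT(x,y,z,phi):
    P=np.eye(4);P[:3,:3]=R.from_euler("x",phi).as_matrix();P[:3,3]=np.array([x,y,z])/1e3;return F@P
c=load("w15")
ims=[]
for phi in(-.12,-.18):
    # pivot at clamp-frame (0,-57,2) located at fixture (5,-51,87)
    piv=R.from_euler("x",phi).as_matrix()@[0,-57,2]; p=np.array([4.5,-51,87])-piv
    C=CT(*p,phi);print(phi,p)
    draw(c,C,clampL(-.4),"pics/a.png",(230,110,400,250),4); draw(t,C,clampL(-.4),"pics/b.png",(220,150,300,240),4)
    a=cv2.imread("pics/a.png");b=cv2.imread("pics/b.png");ims.append(np.hstack([a[:300],b[:300]]) if 0 else (a,b))
W=np.vstack([np.hstack([cv2.resize(a,(450,370)),cv2.resize(b,(329,370))]) for a,b in ims]);cv2.imwrite("pics/o15.png",W[:, :800] if W.shape[0]<=600 else cv2.resize(W,None,fx=.8,fy=.8))
E
```

```text
-0.12 [ 4.5         5.35066783 78.19078691]
-0.18 [ 4.5         4.72103134 74.82762693]
```

View pics/o15.png

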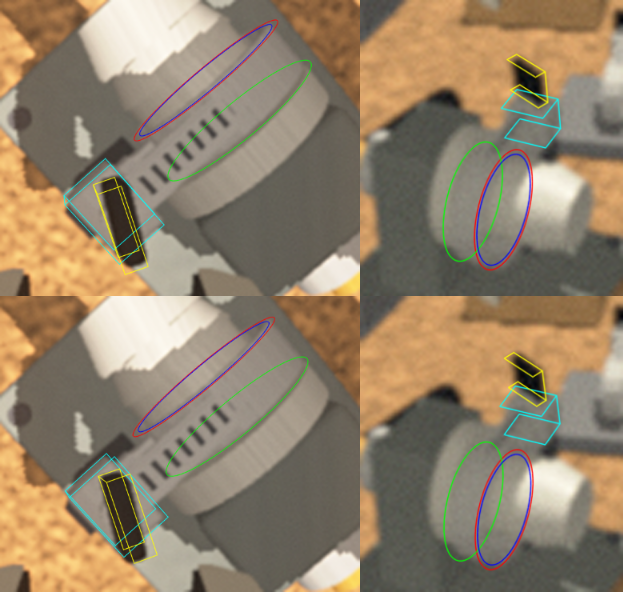

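```bash
python3 - <<'E'
from ov import *
phi=-.15
Rm=R.from_euler("x",phi).as_matrix()
p=np.array([4.5,-51,87])-Rm@[0,-57,2]
for h in (4,16,28): print(h,(p+Rm@[0,-64,38+h]).round(1))
print("housing top corners",[(p+Rm@[0,-64+k,36]).round(1) for k in(-11,11)])
go(fx(4.5,-51,180),1.04)
E
```

```text
4 [  4.5 -51.9 127.6]
16 [  4.5 -50.2 139.5]
28 [  4.5 -48.4 151.3]
housing top corners [array([  4.5, -63.7, 123.3]), array([  4.5, -42. , 120. ])]
t 12.4833 gp [ 0.5633 -0.0606  0.2163] yaw 0.7503 q [-0.15 -0.11  1.7  -0.    1.56 -0.9 ] F [0.7 0.4 0.2] M [-0.05 -0.14 -0.03] op 0.0419
dr [[-0.0966, -0.0025, 0.0022], [-0.0966, -0.0025, 0.0022], [-0.0966, -0.0025, 0.0022]] 
of [[1.21, 0.08, -0.17], [1.21, 0.09, -0.16], [1.21, 0.11, -0.16]]
```

Call:
servo_tool:
  dr:
    - [-0.1, -0.002, 0.002]
    - [-0.1, -0.002, 0.002]
    - [-0.1, -0.002, 0.002]
    - [0, 0, 0]
    - [0, 0, 0]
  offset:
    - [1.2, 0.08, -0.17]
    - [1.2, 0.09, -0.16]
    - [1.0, 0.11, -0.16]
    - [0, 0, 0]
    - [0, 0, 0]
  claw: [0.4, 0.4, 0.4, 0.4, 0.4]

```text
t: 12.9
tool_pos: [0.5629, -0.0551, 0.3488]
orientation: [2.158, 1.571, 1.622]
ft_force: [-0.1, 0.4, 0.3]
opening: 0.0372
```

```bash
python3 -c "
from h import *
go(fx(4.5,-50.5,144.5),1.04)"; python3 shot.py w16; python3 - <<'E'
from ov import *
c=load("w16");crop(c,200,100,400,300,"pics/w16c.png",3)
E
```

```text
t 12.9 gp [ 0.5629 -0.0551  0.1818] yaw 1.0347 q [-0.14 -0.1   1.75  0.    1.49 -1.18] F [-0.1  0.4  0.3] M [ 0.01 -0.17 -0.01] op 0.0372
dr [[-0.0053, -0.0001, -0.0002]] 
of [[3.73, 0.03, -0.02]]
```

View pics/w16c.png

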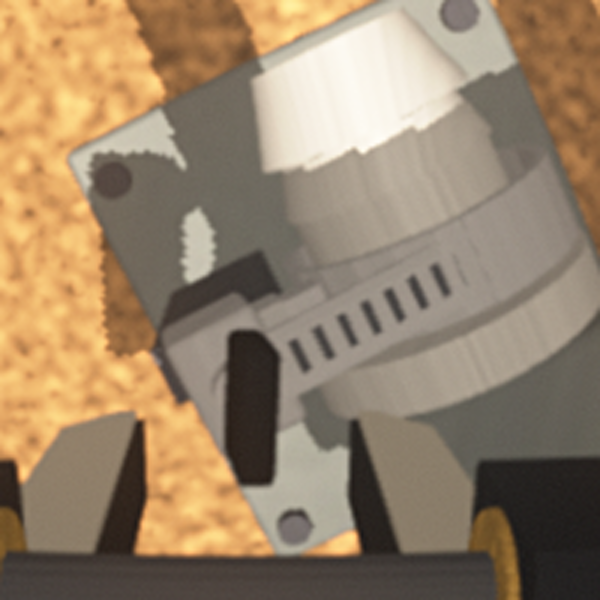

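Call:
servo_tool:
  dr:
    - [0, 0, 0]
    - [0, 0, 0]
    - [0, 0, 0]
    - [0, 0, 0]
    - [0, 0, 0]
  offset:
    - [1.2, 0, 0]
    - [1.2, 0, 0]
    - [0.8, 0, 0]
    - [0.2, 0, 0]
    - [0, 0, 0]
  claw: [0.4, 0.4, 0.4, 0.4, 0.4]

```text
t: 13.37
tool_pos: [0.5631, -0.0554, 0.3124]
orientation: [0.534, 1.57, -0.014]
ft_force: [0.9, -0.1, 0.1]
opening: 0.0371
```

```bash
python3 -c "
from h import *
go(fx(4.5,-50.5,144.5),1.035);print(tofx(tool(__import__('bench').env.sense())[:3,3]))"; python3 shot.py w17; python3 - <<'E'
from ov import *
from bench import capture
s=capture("side");crop(s,180,100,320,250,"pics/s17.png",4)
E
```

```text
t 13.3667 gp [ 0.5633 -0.0554  0.1454] yaw 1.0223 q [-0.14 -0.08  1.79  0.    1.43 -1.17] F [ 0.9 -0.1  0.1] M [ 0.02 -0.13  0.01] op 0.0371
dr [[-0.0127, 0.0008, -0.0005]] 
of [[0.09, 0.05, -0.05]]
[  4.8 -51.2 312.4]
```

View pics/s17.png

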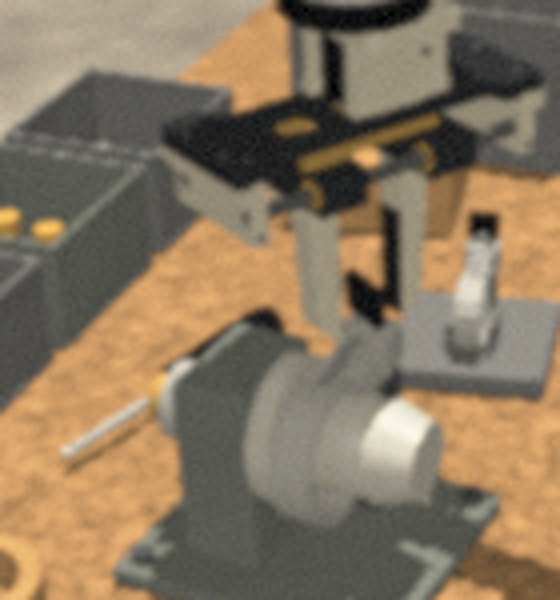

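View pics/w17.png

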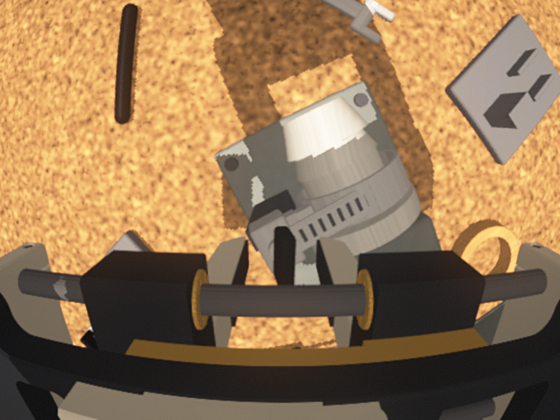

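Call:
servo_tool:
  dr:
    - [0, 0, 0]
    - [0, 0, 0]
    - [0, 0, 0]
    - [0, 0, 0]
    - [0, 0, 0]
  offset:
    - [0, 0, 0]
    - [0, 0, 0]
    - [0, 0, 0]
    - [0, 0, 0]
    - [0, 0, 0]
  claw: [0, 0, 0, 0, 0]
  force: 35

```text
t: 13.88
tool_pos: [0.5634, -0.0556, 0.3147]
orientation: [0.257, 1.567, -0.292]
ft_force: [-1.2, -6.7, -4.0]
opening: 0.0088
```

Call:
servo_tool:
  dr:
    - [0, 0, 0]
    - [0, 0, 0]
    - [0, 0, 0]
    - [0, 0, 0]
    - [0, 0, 0]
  offset:
    - [0, 0, 0]
    - [0, 0, 0]
    - [0, 0, 0]
    - [0, 0, 0]
    - [0, 0, 0]
  claw: [0, 0, 0, 0, 0]

```text
t: 14.3
tool_pos: [0.5627, -0.0571, 0.3138]
orientation: [-1.103, 1.565, -1.652]
ft_force: [-0.6, -0.8, -0.4]
opening: 0.0081
```

```bash
cat > st2.py <<'E'
from ov import *
from bench import env,capture
import sys
s=env.sense();T=tool(s);print("gp fx",tofx(T[:3,3]+.167*T[:3,0]),"down",T[:3,0].round(3));go(None,0)
if len(sys.argv)>1:
    n=sys.argv[1]
    c=capture("side");crop(c,190,130,310,250,"pics/s%s.png"%n,4)
    import subprocess;subprocess.run(["python3","shot.py","w"+n])
E
python3 st2.py 18
```

```text
gp fx [  4.5 -54.  146.9] down [-0.001 -0.006 -1.   ]
t 14.3 gp [ 0.5626 -0.0582  0.1469] yaw 1.0213 q [-0.15 -0.08  1.79 -0.01  1.43 -1.17] F [-0.6 -0.8 -0.4] M [-0.25  0.01  0.04] op 0.0081
```

View pics/s18.png

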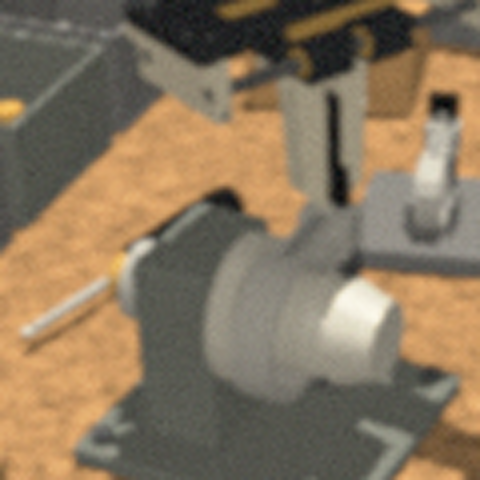

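View pics/w18.png

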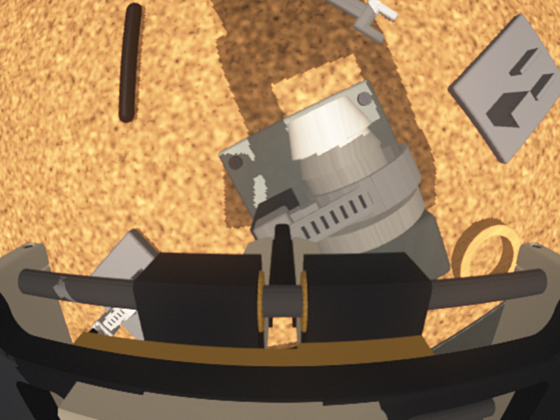

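Call:
servo_tool:
  dr:
    - [0.1, 0, 0]
    - [0.12, 0, 0]
    - [0.12, 0, 0]
    - [0.12, 0, 0]
    - [0.12, 0, 0]
  offset:
    - [0, 0, 0]
    - [0, 0, 0]
    - [0, 0, 0]
    - [0, 0, 0]
    - [0, 0, 0]
  claw: [0, 0, 0, 0, 0]
  force: 50

```text
t: 14.82
tool_pos: [0.5621, -0.0573, 0.3141]
orientation: [-0.888, 1.563, -2.035]
ft_force: [-3.0, -2.8, -0.1]
opening: 0.008
```

```bash
python3 st2.py 19
```

```text
gp fx [  3.4 -54.5 147.1] down [-0.004 -0.007 -1.   ]
t 14.8167 gp [ 0.5615 -0.0586  0.1471] yaw 0.4236 q [-0.15 -0.08  1.79 -0.01  1.44 -0.57] F [-3.  -2.8 -0.1] M [-0.63  0.53  0.16] op 0.008
```

View pics/w19.png

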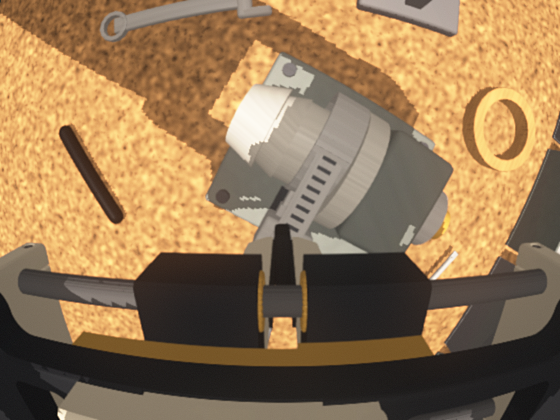

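View pics/s19.png

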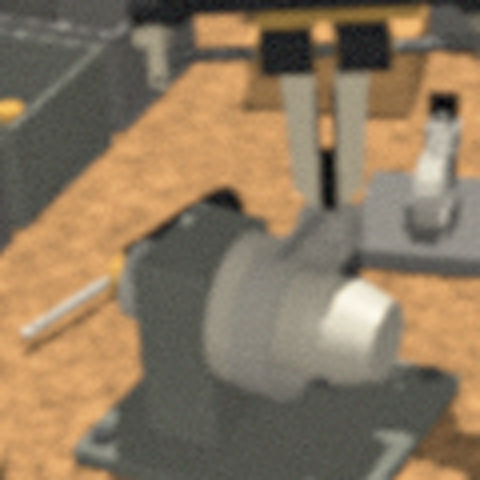

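Call:
servo_tool:
  dr:
    - [0.12, 0, 0]
    - [0.12, 0, 0]
    - [0.12, 0, 0]
    - [0.12, 0, 0]
    - [0.1, 0, 0]
  offset:
    - [0, 0, 0]
    - [0, 0, 0]
    - [0, 0, 0]
    - [0, 0, 0]
    - [0, 0, 0]
  claw: [0, 0, 0, 0, 0]

```text
t: 15.33
tool_pos: [0.5619, -0.0575, 0.3141]
orientation: [-0.389, 1.561, -2.106]
ft_force: [-3.1, -2.6, 0.3]
opening: 0.0077
```

```bash
python3 st2.py 20
```

```text
gp fx [  3.  -54.8 147.1] down [-0.005 -0.008 -1.   ]
t 15.3333 gp [ 0.5611 -0.0588  0.1471] yaw -0.1464 q [-0.15 -0.08  1.79 -0.01  1.44  0.  ] F [-3.1 -2.6  0.3] M [-0.61  0.55  0.19] op 0.0077
```

View pics/w20.png

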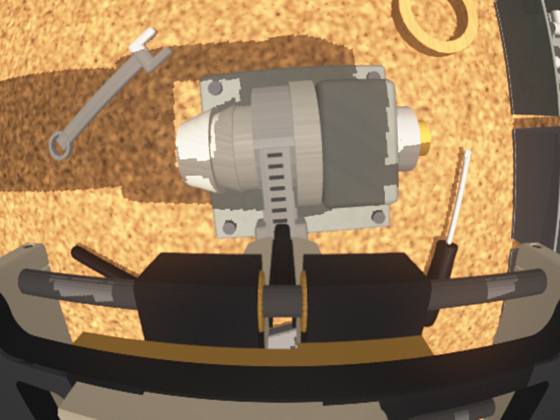

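Call:
servo_tool:
  dr:
    - [0.12, 0, 0]
    - [0.12, 0, 0]
    - [0.12, 0, 0]
    - [0, 0, 0]
    - [0, 0, 0]
  offset:
    - [0, 0, 0]
    - [0, 0, 0]
    - [0, 0, 0]
    - [0, 0, 0]
    - [0, 0, 0]
  claw: [0, 0, 0, 0, 0]

```text
t: 15.85
tool_pos: [0.5619, -0.0575, 0.3142]
orientation: [0.002, 1.561, -2.048]
ft_force: [0.1, -2.6, -1.8]
opening: 0.0076
```

```bash
python3 st2.py
```

```text
gp fx [  3.1 -54.8 147.2] down [-0.004 -0.008 -1.   ]
t 15.85 gp [ 0.5612 -0.0588  0.1472] yaw -0.4788 q [-0.15 -0.08  1.79 -0.01  1.44  0.33] F [ 0.1 -2.6 -1.8] M [-0.69 -0.08 -0.03] op 0.0076
```

Call:
servo_tool:
  dr:
    - [0.1, 0, 0]
    - [0.1, 0, 0]
    - [0.1, 0, 0]
    - [0, 0, 0]
    - [0, 0, 0]
  offset:
    - [0, 0, 0]
    - [0, 0, 0]
    - [0, 0, 0]
    - [0, 0, 0]
    - [0, 0, 0]
  claw: [0, 0, 0, 0, 0]

```text
t: 16.27
tool_pos: [0.5619, -0.0573, 0.3141]
orientation: [0.23, 1.561, -2.091]
ft_force: [1.0, -3.1, -1.1]
opening: 0.0075
```

```bash
python3 st2.py 21
```

```text
gp fx [  3.  -54.7 147.2] down [-0.005 -0.008 -1.   ]
t 16.2667 gp [ 0.5611 -0.0587  0.1472] yaw -0.7497 q [-0.15 -0.08  1.79 -0.01  1.44  0.61] F [ 1.  -3.1 -1.1] M [-0.82 -0.07 -0.02] op 0.0075
```

View pics/w21.png

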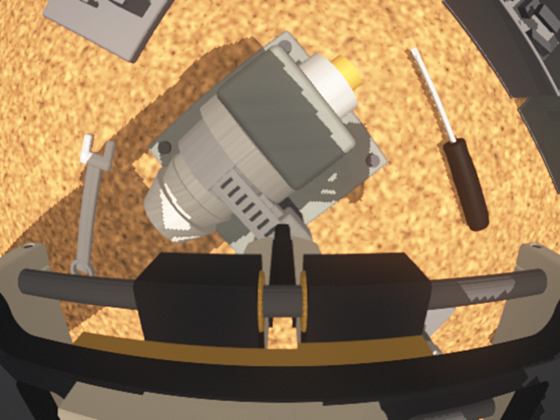

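Call:
servo_tool:
  dr:
    - [0.06, 0, 0]
    - [0.06, 0, 0]
    - [0.06, 0, 0]
    - [0.06, 0, 0]
    - [0.06, 0, 0]
  offset:
    - [0, 0, 0]
    - [0, 0, 0]
    - [0, 0, 0]
    - [0, 0, 0]
    - [0, 0, 0]
  claw: [0, 0, 0, 0, 0]

```text
t: 16.78
tool_pos: [0.5616, -0.0571, 0.3139]
orientation: [0.313, 1.561, -2.296]
ft_force: [-1.8, -2.0, -1.5]
opening: 0.0074
```

```bash
python3 st2.py
```

```text
gp fx [  2.4 -54.3 147. ] down [-0.006 -0.007 -1.   ]
t 16.7833 gp [ 0.5605 -0.0583  0.147 ] yaw -1.0379 q [-0.14 -0.08  1.79 -0.01  1.44  0.89] F [-1.8 -2.  -1.5] M [-0.67  0.31  0.14] op 0.0074
```

Call:
servo_tool:
  dr:
    - [0.06, 0, 0]
    - [0.06, 0, 0]
    - [0.06, 0, 0]
    - [0.06, 0, 0]
    - [0.06, 0, 0]
  offset:
    - [0, 0, 0]
    - [0, 0, 0]
    - [0, 0, 0]
    - [0, 0, 0]
    - [0, 0, 0]
  claw: [0, 0, 0, 0, 0]

```text
t: 17.2
tool_pos: [0.5616, -0.0568, 0.3138]
orientation: [0.539, 1.561, -2.361]
ft_force: [-1.5, -3.6, -0.7]
opening: 0.0076
```

```bash
python3 st2.py 22
```

```text
gp fx [  2.2 -54.  146.8] down [-0.007 -0.007 -1.   ]
t 17.2 gp [ 0.5604 -0.058   0.1468] yaw -1.3291 q [-0.14 -0.08  1.79 -0.01  1.44  1.19] F [-1.5 -3.6 -0.7] M [-0.74  0.19  0.2 ] op 0.0076
```

View pics/s22.png

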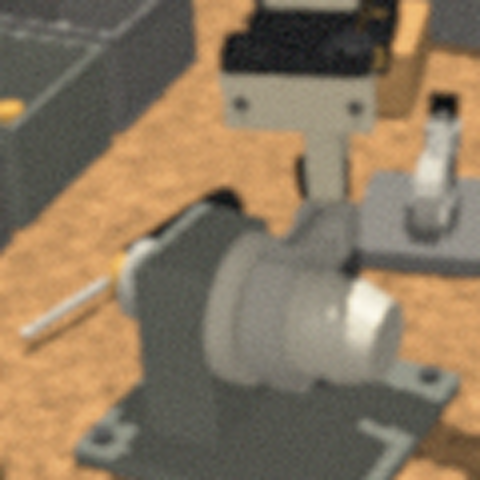

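Call:
servo_tool:
  dr:
    - [0.06, 0, 0]
    - [0.06, 0, 0]
    - [0.06, 0, 0]
    - [0.06, 0, 0]
    - [0.06, 0, 0]
  offset:
    - [0, 0, 0]
    - [0, 0, 0]
    - [0, 0, 0]
    - [0, 0, 0]
    - [0, 0, 0]
  claw: [0, 0, 0, 0, 0]

```text
t: 17.72
tool_pos: [0.5614, -0.056, 0.3136]
orientation: [0.534, 1.561, -2.648]
ft_force: [-1.9, 1.2, -0.4]
opening: 0.0076
```

```bash
python3 st2.py 23
```

```text
gp fx [  1.8 -52.8 146.7] down [-0.008 -0.004 -1.   ]
t 17.7167 gp [ 0.56   -0.0567  0.1467] yaw -1.6108 q [-0.14 -0.08  1.79 -0.01  1.44  1.47] F [-1.9  1.2 -0.4] M [-0.32  0.46  0.3 ] op 0.0076
```

View pics/w23.png

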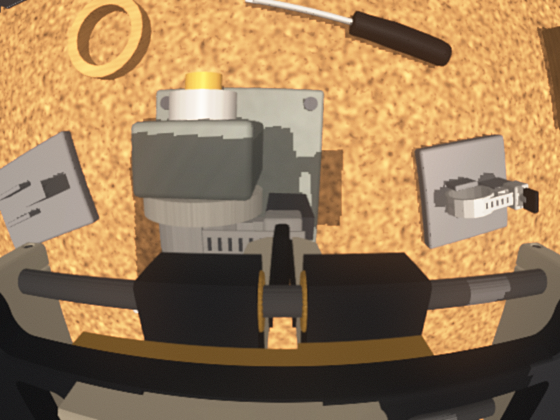

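Call:
servo_tool:
  dr:
    - [0.05, 0, 0]
    - [0.05, 0, 0]
    - [0.05, 0, 0]
    - [0, 0, 0]
    - [0, 0, 0]
  offset:
    - [0, 0, 0]
    - [0, 0, 0]
    - [0, 0, 0]
    - [0, 0, 0]
    - [0, 0, 0]
  claw: [0, 0, 0, 0, 0]

```text
t: 18.23
tool_pos: [0.5613, -0.0552, 0.3136]
orientation: [0.516, 1.562, -2.792]
ft_force: [-1.5, -1.3, -0.5]
opening: 0.0075
```

```bash
python3 st2.py
```

```text
gp fx [  1.5 -51.8 146.6] down [-0.009 -0.003 -1.   ]
t 18.2333 gp [ 0.5599 -0.0557  0.1466] yaw -1.7376 q [-0.14 -0.08  1.79 -0.    1.44  1.6 ] F [-1.5 -1.3 -0.5] M [-0.85  0.23  0.1 ] op 0.0075
```

Call:
servo_tool:
  dr:
    - [0.05, 0, 0]
    - [0.05, 0, 0]
    - [0.05, 0, 0]
    - [0.05, 0, 0]
    - [0.05, 0, 0]
  offset:
    - [0, 0, 0]
    - [0, 0, 0]
    - [0, 0, 0]
    - [0, 0, 0]
    - [0, 0, 0]
  claw: [0, 0, 0, 0, 0]

```text
t: 18.65
tool_pos: [0.5613, -0.0542, 0.3135]
orientation: [0.463, 1.561, -3.079]
ft_force: [-1.6, 2.8, -0.9]
opening: 0.0075
```

```bash
python3 st2.py 24
```

```text
gp fx [  1.3 -50.4 146.5] down [-0.009 -0.001 -1.   ]
t 18.65 gp [ 0.5597 -0.0543  0.1465] yaw -1.9712 q [-0.14 -0.08  1.79 -0.    1.44  1.83] F [-1.6  2.8 -0.9] M [-0.16  0.35  0.42] op 0.0075
```

View pics/s24.png

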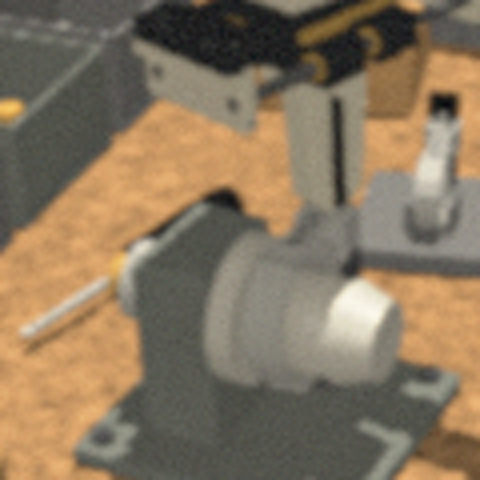

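View pics/w24.png

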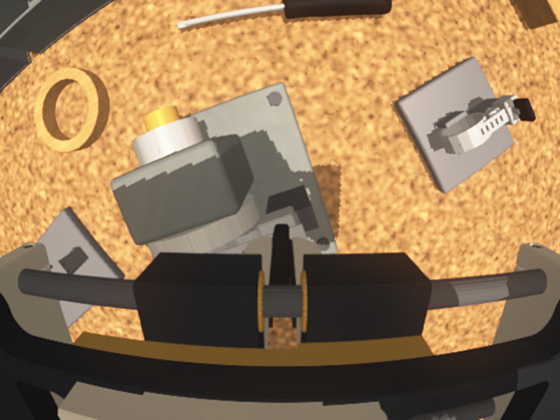

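Call:
servo_tool:
  dr:
    - [0.04, 0, 0]
    - [0, 0, 0]
    - [0, 0, 0]
    - [0, 0, 0]
    - [0, 0, 0]
  offset:
    - [0, 0, 0]
    - [0, 0, 0]
    - [0, 0, 0]
    - [0, 0, 0]
    - [0, 0, 0]
  claw: [0, 0, 0, 0, 0]

```text
t: 19.17
tool_pos: [0.5613, -0.0539, 0.3135]
orientation: [0.458, 1.562, -3.106]
ft_force: [-2.5, 1.7, 0.5]
opening: 0.0076
```

```bash
python3 st2.py
```

```text
gp fx [  1.3 -50.1 146.5] down [-0.009 -0.    -1.   ]
t 19.1667 gp [ 0.5598 -0.054   0.1465] yaw -1.9931 q [-0.14 -0.08  1.79 -0.    1.44  1.85] F [-2.5  1.7  0.5] M [-0.46  0.39  0.22] op 0.0076
```

Call:
servo_tool:
  dr:
    - [0.05, 0, 0]
    - [0.05, 0, 0]
    - [0, 0, 0]
    - [0, 0, 0]
    - [0, 0, 0]
  offset:
    - [0, 0, 0]
    - [0, 0, 0]
    - [0, 0, 0]
    - [0, 0, 0]
    - [0, 0, 0]
  claw: [0, 0, 0, 0, 0]

```text
t: 19.58
tool_pos: [0.5613, -0.0536, 0.3134]
orientation: [0.404, 1.561, 3.028]
ft_force: [-1.3, 2.3, -1.2]
opening: 0.0077
```

```bash
python3 st2.py
```

```text
gp fx [  1.2 -49.5 146.4] down [-0.009  0.001 -1.   ]
t 19.5833 gp [ 0.5598 -0.0534  0.1464] yaw -2.0879 q [-0.14 -0.08  1.79 -0.    1.44  1.95] F [-1.3  2.3 -1.2] M [-0.29  0.32  0.28] op 0.0077
```

Call:
servo_tool:
  dr:
    - [0, 0, 0]
    - [0, 0, 0]
    - [0, 0, 0]
    - [0, 0, 0]
    - [0, 0, 0]
  offset:
    - [0, 0, 0]
    - [0, 0, 0]
    - [0, 0, 0]
    - [0, 0, 0]
    - [-0.3, 0, 0]
  claw: [0.2, 0.35, 0.35, 0.35, 0.35]

```text
t: 20.0
tool_pos: [0.5617, -0.054, 0.3167]
orientation: [0.342, 1.563, 2.968]
ft_force: [0.7, -0.9, 0.2]
opening: 0.0314
```

Call:
servo_tool:
  dr:
    - [0, 0, 0]
    - [0, 0, 0]
    - [0, 0, 0]
    - [-0.1, 0, 0]
    - [-0.1, 0, 0]
  offset:
    - [-1.5, 0, 0]
    - [-2.5, 0, 0]
    - [-2.5, 0, 0]
    - [-1.5, 0, 0]
    - [0, 0, 0]
  claw: [0.35, 0.35, 0.35, 0.35, 0.35]

```text
t: 20.42
tool_pos: [0.562, -0.0544, 0.4003]
orientation: [0.161, 1.561, 2.99]
ft_force: [0.8, 0.3, -0.0]
opening: 0.0325
```

```bash
python3 st2.py 25; python3 - <<'E'
from ov import *
from bench import capture
F=pose(.563,-.004,0,-.09)
c=capture("side"); P=np.eye(4);P[:3,3]=[.005,.011,.085]
draw(c,F@P,clampL(-.4-3.1),"pics/o25s.png",(210,150,300,250),6)
E
```

```text
gp fx [  1.9 -50.2 233.3] down [-0.01   0.001 -1.   ]
t 20.4167 gp [ 0.5604 -0.0542  0.2333] yaw -1.8834 q [-0.14 -0.12  1.69  0.    1.59  1.74] F [ 0.8  0.3 -0. ] M [0.11 0.01 0.02] op 0.0325
```

View pics/s25.png

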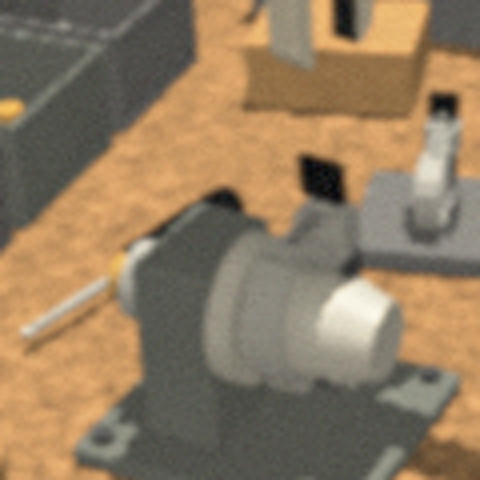

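View pics/o25s.png

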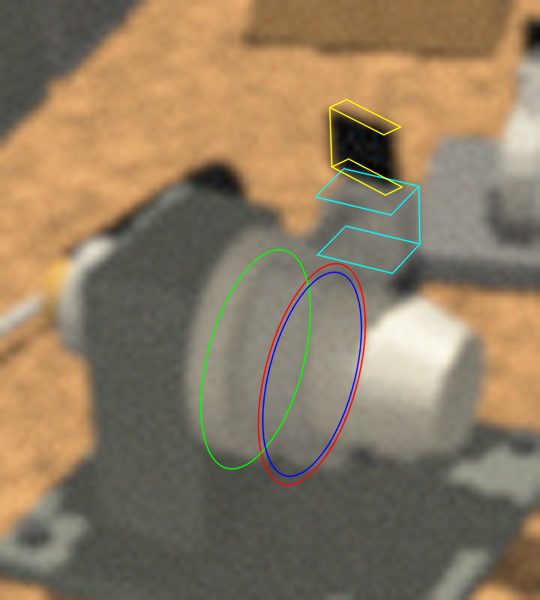

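View pics/w25.png

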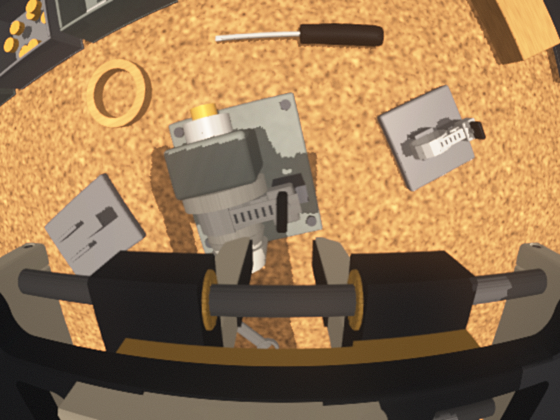

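```bash
python3 - <<'E'
from ov import *
F=pose(.563,-.004,0,-.09)
c=load("w25"); P=np.eye(4);P[:3,3]=[.005,.011,.085]
draw(c,F@P,clampL(-.4-3.1),"pics/o25w.png",(150,90,330,280),3)
draw(c,F,fixL(),"pics/o25f.png",(150,90,330,280),3)
a=cv2.imread("pics/o25w.png");b=cv2.imread("pics/o25f.png");cv2.imwrite("pics/o25.png",cv2.resize(np.hstack([a,b]),(800,422)))
E
```

```text
(no output)
```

View pics/o25.png

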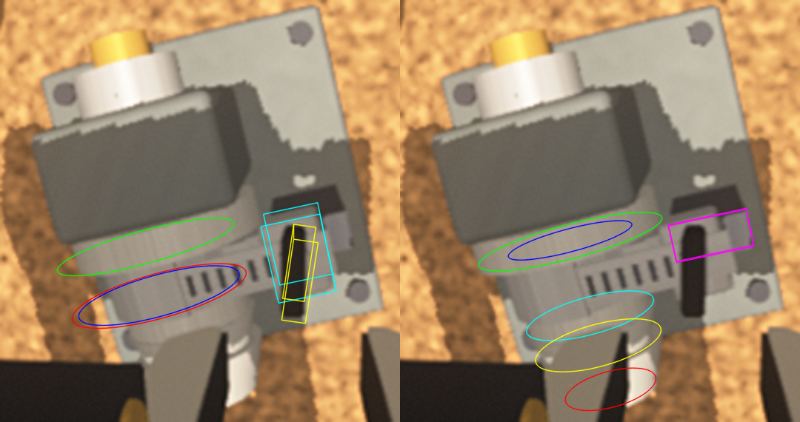

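Call:
servo_tool:
  dr:
    - [0, 0, 0]
    - [0, 0, 0]
    - [0, 0, 0]
    - [0, 0, 0]
    - [0, 0, 0]
  offset:
    - [-0.5, 3, 0.2]
    - [-0.5, 4, 0.3]
    - [0, 4, 0.3]
    - [0, 4, 0.3]
    - [0, 4, 0.3]
  claw: [0.35, 0.35, 0.35, 0.35, 0.35]

```text
t: 20.98
tool_pos: [0.487, -0.2302, 0.403]
orientation: [0.066, 1.551, 2.878]
ft_force: [1.4, -0.0, 0.0]
opening: 0.0323
```

Call:
servo_tool:
  dr:
    - [0, 0, 0]
    - [0, 0, 0]
    - [0, 0, 0]
    - [0, 0, 0]
    - [0, 0, 0]
  offset:
    - [0, 4, 0.2]
    - [0, 4, 0.3]
    - [0, 3, 0]
    - [0, 0, 0]
    - [0, 0, 0]
  claw: [0.35, 0.35, 0.35, 0.35, 0.35]

```text
t: 21.4
tool_pos: [0.4395, -0.3426, 0.3988]
orientation: [0.043, 1.546, 2.828]
ft_force: [0.3, -1.1, 0.6]
opening: 0.0326
```

```bash
python3 - <<'E'
from ov import *
from bench import capture,env
F=pose(.563,-.004,0,-.09)
P=np.eye(4);P[:3,3]=[.005,.011,.085]
t=capture("top");crop(t,220,160,320,260,"pics/t26.png",4);draw(t,F@P,clampL(-3.5),"pics/t26o.png",(220,160,320,260),4)
a=cv2.imread("pics/t26.png");b=cv2.imread("pics/t26o.png");cv2.imwrite("pics/t26.png",np.hstack([a,b]))
print(env.sense()["t"])
E
```

```text
21.45
```

View pics/t26.png

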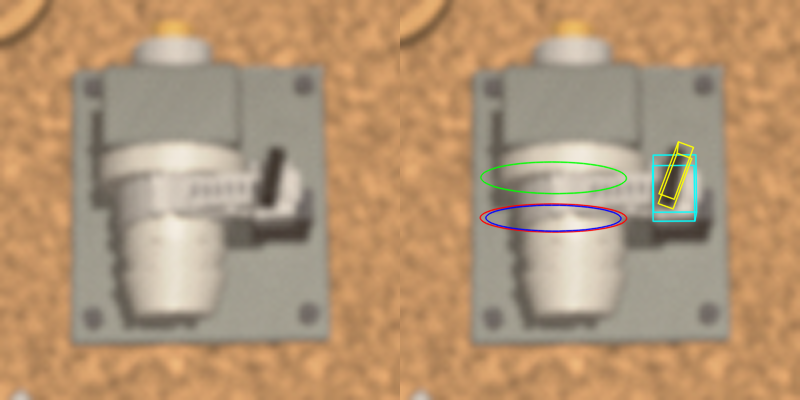

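```bash
python3 - <<'E'
from ov import *
from bench import capture,env
F=pose(.563,-.004,0,-.09)
t=capture("top");crop(t,238,185,308,245,"pics/t27.png",11)
t=capture("side");crop(t,220,150,300,240,"pics/s27.png",6)
E
```

```text
(no output)
```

View pics/t27.png

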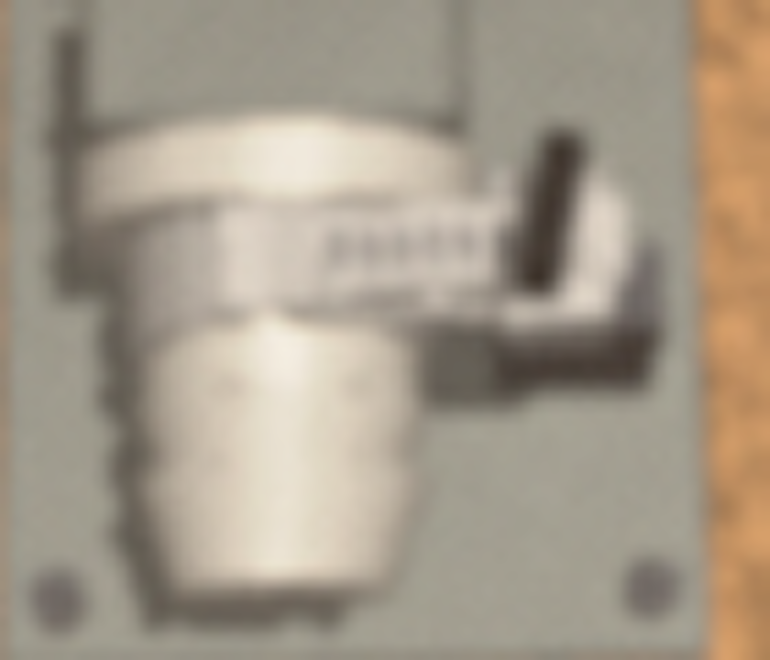

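View pics/s27.png

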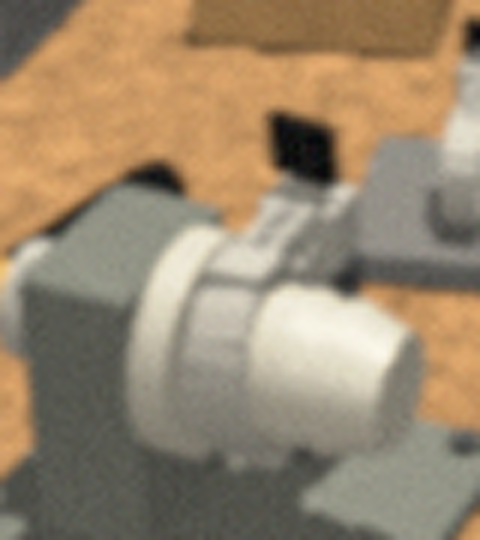

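```bash
python3 -c "
from bench import order,env
print(order.job_done(),env.sense()['t'])"
```

```text
the job is handed in; nothing more can be done
the job is handed in; nothing more can be done
```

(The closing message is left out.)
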